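# Hold a test tile flush on the sloped plate of a colour reader

## Robot

A 6-joint arm with a two-finger parallel gripper is mounted at the origin on the work surface. World frame = base frame: x ahead of the robot, y to its left, z up, the work surface at z = 0. Lengths are in m, angles in degrees, forces in N, time in s.
With the tool pointing down it reaches from about 0.375 to 0.9 m from the base axis. Payload 3.1 kg.
Tool frame: the origin (TCP) lies where the fingers leave the gripper's body, on its centre line; the fingertips stand bot.tips_ahead ahead of it and the grasp point (between the pads) lies 51 mm ahead of it (bot.tips_ahead is the distance from the TCP to the fingertips, in m); z points along the fingers, x is the direction in which the jaws open and shut, and the axes are right-handed (so a half turn about z gives the same grasp; the last joint's range is limited). The gripper opens to 87 mm and grips with 3 to 60 N. Pads are 19 mm wide; open, the fingers measure 117 mm over their backs; the gripper's body (75 mm by 190 mm) begins 51 mm behind the grasp point.
Start: joints at [-75.086, 30.224, 82.088, -0, 67.689, -10.227], TCP at [0.266, -0.566, 0.292] pointing down, gripper open.
Joint ranges: [-176.69, 176.69], [-43.24, 126.21], [12.49, 139.97], [-82, 262], [0, 151.66], [-163.58, 163.58]. Speed limits (degrees/s): [159.86, 159.86, 180, 180, 180, 180].

## Interface

Orientations are given as a 3x3 rotation matrix whose columns are the frame's x, y, z axes.
In Python, from rig import bot, vision, nets gives the robot as it stands.
- The arm moves only by the tool play_rows, never from a script. Its argument "series" is a list of rows, each an object of numbers: "tx", "ty", "tz": the shift along the world's x, y, z as a fraction of full scale; "turn": the turn about the world's z as a fraction of full scale. A call has 1 to 10 rows; each row shifts and turns the commanded pose from where the row before left it; what a row does not reach is not made up. Full scale, the value 1, is 0.8 m for a shift and 60 degrees for a turn. A row lasts 1/10 s, in which the tool goes at most 50 mm and 8.59 degrees, less where a joint would pass 70% of its speed; a pose out of reach is approached as far as the arm can. A call with a number of a shift or a turn outside -1 to 1 is refused whole. A call with a gripper value outside its range is refused whole. "gripper" is the opening, from 0 (shut) to 1 (fully open), set as the call begins (left out, the last holds). The fingers move at their own pace and stop on an object; the grip force is fixed at half the most. Time passes only in rows, so rows that do not move let the fingers close. It gives the time, the measured TCP pose, the force and the opening at its end, in the units of the state.
- bot.read_state(): the state, without advancing time (a new reading comes with each control period).
- vision.capture(name): name is "side" or "top" or "wrist"; returns a dict with "pixels" (420x560x3 uint8, blue, green, red), "fx", "fy", "cx", "cy" (pixels), "extrinsics" (4x4, takes a point from camera to world coordinates). Camera axes: x right, y down, z forward; pixel columns grow to the right and rows downward; lengths in m; the calibration is good to about 2 mm. A picture is of the moment at which its call begins. There is no depth.
- bot.hand_in(): hands the job in, once; it reports no verdict.
Trained networks look in a picture, given as the dict that the camera call returned (one of the last four; its "shot" number tells which), for a name from the list of things; names that differ only in an ending like _2 or _b are one class to them, and where a whole thing is asked for, a point or a joint stands for the part that bears it (a point fixed in the world has none). Each returns a list of dicts, best first, with "confidence" (0 to 1); they miss things now and then, are a little off and sometimes report something else, mostly with a low value. They report only what shows in the picture. A call takes as long as a camera call.
- nets.look_for(picture, query): "at" ([column, row] as shares, 0 to 1, of the picture: columns of its width, rows of its height, amid what is visible of it).
- nets.masks_of(picture, query): "region" (420x560 bool, what is visible of it) and "at" ([column, row] as shares, 0 to 1, of the picture: columns of its width, rows of its height, amid what is visible of it).
The state is a dict: "time_s": time; "joint_positions": joint angles; "qvel": joint speeds; "tau": joint torques, N m; "position": TCP position; "tcp_rot": TCP orientation; "force": force on the tool from outside, world axes, zero at the start; "moment": the same for the moment, N m; "opening": opening from 0.0 (shut) to 1.0 (fully open).
Only numpy, scipy, OpenCV 4.12 (cv2) and the standard library are available. Lean on these libraries where they do the work, as an engineer would, in place of code of your own. Each camera call takes 0.05 s, during which the arm holds its last target.

## Task

Pick up the square-cornered test tile (not the round one) by its upright fin and lay its flat underside flush on the sloped sprung plate of the colour reader, centred over the round window; the plate's slope differs each time, so feel for it and match it. Press the tile in gently to about half of the plate's spring travel, never pushing the plate down to its stop, and finish while still gripping the fin and holding the tile there, still and flush. Leave the round tile, the two pots and the trimming tool where they are.

Things in the scene. Friction and masses are not known exactly. Their poses are not given: they have to be found in the camera images.
- tile_mid (a point): The terracotta test tile to use: plate 70 x 60 mm with square corners, 8 mm thick, lying on the table. An upright fin in the middle of its upper side, 44 mm long along the tile's x (the 70 mm side), 14 mm thick along y, reaches from 8 to 48 mm above the underside. 0.10 to 0.20 kg. Point: tile centre, inside the fin, 24 mm above the underside; z points up along the fin.
- disc_mid (a point): The other test tile, to be left alone: the same fin (along its x) on a round terracotta plate of 68 mm diameter, 8 mm thick. Point 24 mm above its underside. The two tiles change places.
- reader: Colour reader, fixed: grey base 150 x 130 x 20 mm, turned up to 20 degrees; origin under its centre. On a stiff level tilt axis along its y, 85 mm above the origin, sits a head topped by a sprung aluminium plate, 100 x 100 x 8 mm, with a black 34 mm window in the middle. The plate faces up and towards the reader's -x, 14 to 37 degrees from level, different each time and not given: feel or see it.
- reader_plate (a joint): How far the plate is pressed in along its normal, in m: 0 free, 0.012 at its stop; 0.006 is half. About 2 N starts it, then 0.7 N more per mm (about 6 N at 6 mm); it springs back and does not tip. Unpressed, its face centre lies 45 mm from the tilt axis along the face normal. Cheeks beside the head (83 mm from the middle with knobs) rise to 101 mm above the table.
- pot_a: Unfired clay pot, waisted, 115 mm high, 74 mm wide, 0.4 kg, standing on the table; origin at the centre of its underside. To be left alone.
- pot_b: A second pot, the same as the first. To be left alone.
- trimmer: Loop trimming tool lying on the table: wooden handle 12 mm thick and 120 mm long along its x, with a wire loop to 125 mm from the origin; origin under the middle of the handle. To be left alone.

How it is judged:
By the outcome, as a careful person would: the job done as asked, in the order asked, and still so for the second after the job is handed in, while the arm keeps its last pose, push and grip.
It also fails if it takes over 61 s, if anything falls off the work surface, if the arm or the gripper's body presses on something with over 40 N, if the wrist force passes 120 N, or if a joint passes its speed limit or range.

## Working session

There is one attempt and no reset: what is moved stays moved. The work goes in short steps, Python scripts to look and compute and a tool call to move; the robot and the scene stay as the last step left them, time stands still between calls to the robot, and variables do not carry over. Pictures are saved under pics/ and viewed, and the job is handed in when it is done.

Besides the shell and the picture viewer there is one more tool, called by a JSON object that holds its "api" and its "payload", one argument or row to a line. play_rows: Moves the arm, as the interface text tells. Shift numbers are shares of 0.8 m and turn numbers shares of 60 degrees, none past 1 either way. Its arguments: {"type":"object","properties":{"series":{"type":"array"},"gripper":{"type":"number"}},"required":["series"]}

```bash
ls; mkdir -p pics
python3 - <<'E'
from rig import bot,vision,nets
import cv2,numpy as np,pickle
print(bot.tips_ahead); s=bot.read_state(); print(s)
D={}
for n in ["side","top","wrist"]:
    p=vision.capture(n); cv2.imwrite(f"pics/{n}0.png",p["pixels"]); D[n]=p
    print(n,p["fx"],p["cx"],p["cy"],np.round(p["extrinsics"],3).tolist())
    for q in ["tile_mid","disc_mid","reader","pot_a","trimmer","reader_plate"]:
        r=nets.look_for(p,q); print(q,[(round(d["confidence"],2),round(d["at"][0]*560),round(d["at"][1]*420)) for d in r[:3]])
pickle.dump(D,open("d0.pkl","wb"))
print(bot.read_state()["time_s"])
E
```

```text
pics
0.0697
{'time_s': 0.0, 'joint_positions': array([-7.50866732e+01,  3.02791338e+01,  8.21559280e+01, -9.28239961e-04,
        6.76895706e+01, -1.02273902e+01]), 'qvel': array([ 0.09753283,  0.14292231,  0.01712476,  0.00223068,  0.02586663,
       -0.03665129]), 'tau': array([ 1.03320883e-03, -4.40046036e+01, -1.76590115e+01,  6.36162492e-02,
        5.83702116e-02, -1.55629732e-04]), 'position': array([ 0.26539699, -0.56520955,  0.29127222]), 'tcp_rot': array([[ 4.24847820e-01, -9.05264602e-01, -5.74298360e-04],
       [-9.05262247e-01, -4.24848046e-01,  2.09811506e-03],
       [-2.14333883e-03, -3.71488987e-04, -9.99997634e-01]]), 'force': array([0.08418085, 0.42188743, 0.00875781]), 'moment': array([-0.0439955 , -0.03935712, -0.00529222]), 'opening': 0.9992786323234409}
side 412.3498087349112 278.9725064320727 204.90379653597586 [[-0.905, -0.301, 0.301, 0.24], [-0.426, 0.634, -0.645, 0.682], [0.003, -0.712, -0.702, 0.832], [0.0, 0.0, 0.0, 1.0]]
tile_mid [(0.73, 223, 240)]
disc_mid [(0.94, 279, 315)]
reader [(0.86, 303, 170)]
pot_a [(0.91, 188, 372), (0.63, 350, 138)]
trimmer [(0.59, 324, 251)]
reader_plate [(0.76, 306, 148)]
top 382.5029014018228 276.6769539429972 208.63400157929325 [[0.03, -0.994, 0.103, 0.428], [-1.0, -0.031, -0.004, 0.02], [0.007, -0.103, -0.995, 1.104], [0.0, 0.0, 0.0, 1.0]]
tile_mid [(0.85, 247, 167)]
disc_mid [(0.62, 198, 238), (0.62, 433, 225)]
reader [(0.74, 359, 193)]
pot_a [(0.78, 431, 227), (0.65, 116, 206)]
trimmer [(0.68, 272, 253)]
reader_plate [(0.78, 366, 192)]
wrist 314.65381422653127 281.0844689875376 206.56061769048182 [[0.425, -0.863, -0.273, 0.34], [-0.905, -0.406, -0.127, -0.529], [-0.001, 0.301, -0.954, 0.384], [0.0, 0.0, 0.0, 1.0]]
tile_mid []
disc_mid []
reader []
pot_a []
trimmer []
reader_plate []
1.05
```

View pics/side0.png

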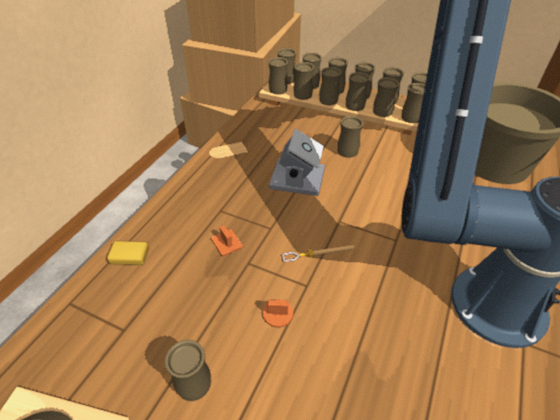

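View pics/top0.png

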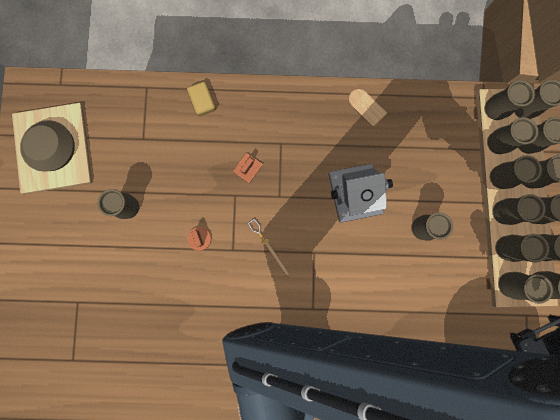

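Run:
```python
import cv2,pickle,numpy as np
D=pickle.load(open("d0.pkl","rb"))
t=D["top"]["pixels"];s=D["side"]["pixels"]
a=cv2.resize(t[150:240,310:430],None,fx=6,fy=6,interpolation=cv2.INTER_CUBIC);cv2.imwrite("pics/tr.png",a)
a=cv2.resize(t[135:195,215:285],None,fx=8,fy=8,interpolation=cv2.INTER_CUBIC);cv2.imwrite("pics/tt.png",a)
a=cv2.resize(s[120:200,250:350],None,fx=7,fy=7,interpolation=cv2.INTER_CUBIC);cv2.imwrite("pics/sr.png",a)
```

```text
(no output)
```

View pics/tr.png

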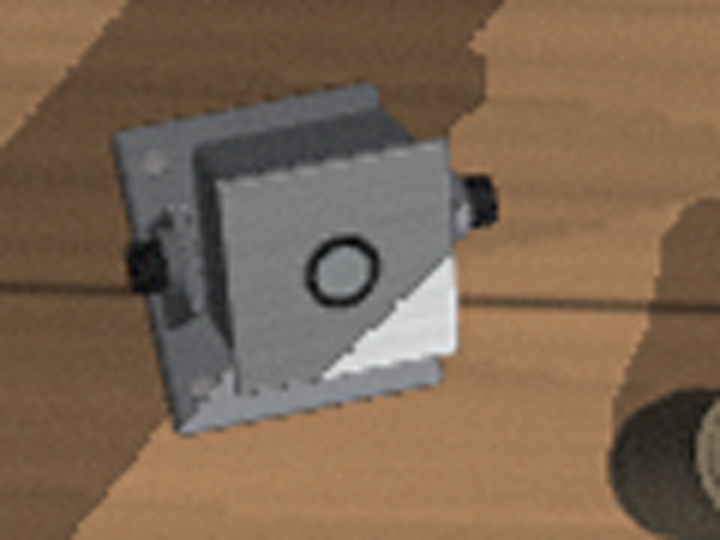

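View pics/tt.png

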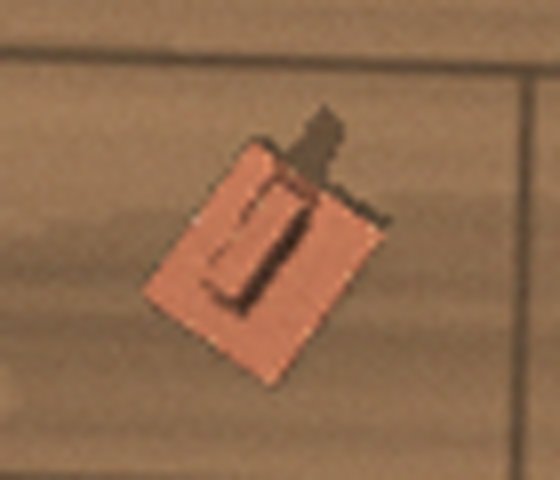

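View pics/sr.png

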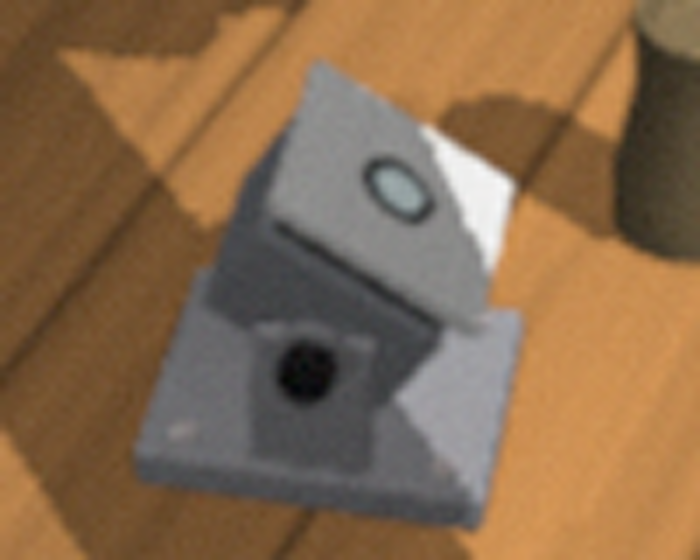

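```bash
cat > h.py <<'E'
import numpy as np
def proj(p,cam):
    E=np.array(cam["extrinsics"]);q=(np.asarray(p)-E[:3,3])@E[:3,:3]
    return np.stack([cam["fx"]*q[:,0]/q[:,2]+cam["cx"],cam["fy"]*q[:,1]/q[:,2]+cam["cy"]],1)
def ray(uv,z,cam):
    E=np.array(cam["extrinsics"]);d=E[:3,:3]@np.array([(uv[0]-cam["cx"])/cam["fx"],(uv[1]-cam["cy"])/cam["fy"],1])
    return E[:3,3]+d*(z-E[2,3])/d[2]
def reader(x,y,yaw,t,press=0):
    c,s=np.cos(yaw),np.sin(yaw);R=np.array([[c,-s,0],[s,c,0],[0,0,1]])
    n=np.array([-np.sin(t),0,np.cos(t)]);u=np.array([np.cos(t),0,np.sin(t)]);v=np.array([0,1,0])
    ctr=np.array([0,0,.085])+(.045-press)*n
    # order high+y, high-y, low-y, low+y, centre
    P=[ctr+.05*u+.05*v,ctr+.05*u-.05*v,ctr-.05*u-.05*v,ctr-.05*u+.05*v,ctr]
    B=[[.075,.065,.02],[.075,-.065,.02],[-.075,-.065,.02],[-.075,.065,.02]]
    return np.array(P)@R.T+[x,y,0],np.array(B)@R.T+[x,y,0]
E
python3 - <<'E'
from h import *
import pickle
from scipy.optimize import least_squares
D=pickle.load(open("d0.pkl","rb"));T,S=D["top"],D["side"]
tp=np.array([(218,183),(450,140),(457,352),(238,392),(343,271)])/6+[310,150]
tb=np.array([(115,135),(375,85),(440,365),(180,432)])/6+[310,150]
sp=np.array([(272,218),(318,60),(514,185),(480,320),(398,190)])/7+[250,120]
sb=np.array([(140,455),(520,313),(478,497)])/7+[250,120]
tp-=.4;tb-=.4;sp-=.4;sb-=.4
def f(p,full=True):
    P,B=reader(*p[:4])
    o=p[4:8]
    return np.r_[(proj(P,T)+o[:2]-tp).ravel(),(proj(B[[0,1,3]],T)+o[:2]-tb[[0,1,3]]).ravel(),(proj(P,S)+o[2:]-sp).ravel(),(proj(B[[0,2,3]],S)+o[2:]-sb[[0,1,2]]).ravel() if 0 else (proj(B[[3]],S)+o[2:]-sb[[2]]).ravel()]
g=lambda p:np.r_[f(p),p[4:8]*.7]
r=least_squares(g,[.45,-.2,0.1,.45,0,0,0,0],loss="soft_l1")
print(r.x[:2],np.degrees(r.x[2:4]),r.x[4:],np.round(f(r.x).reshape(-1,2),1).tolist())
P,_=reader(*r.x[:4]);print(np.round(P,3))
J=r.jac;print(np.sqrt(np.diag(np.linalg.inv(J.T@J)))[:4])
tc=np.array([(258,140),(385,235),(272,385),(145,292)])/8+[215,135]-.4
w=np.array([ray(u,.008,T) for u in tc]);c=w.mean(0);print(w.round(3),c)
d=w[0]-w[3]+w[1]-w[2];print("long yaw",np.degrees(np.arctan2(d[1],d[0])),[np.linalg.norm(w[i]-w[i-1]) for i in range(4)])
d=w[1]-w[0]+w[2]-w[3];print("short yaw",np.degrees(np.arctan2(d[1],d[0])))
print("side reproj", proj([[c[0],c[1],.004]],S), proj([c],T))
E
```

```text
[ 0.59553278 -0.21052561] [12.77754933 29.53369524] [-0.17570487  0.15517654  0.06476833  0.20175334] [[0.0, 0.2], [-0.2, 0.0], [0.5, 0.1], [0.1, 0.6], [-0.2, -0.1], [-0.2, -0.9], [0.4, -1.0], [-0.2, 0.6], [-0.5, -2.6], [-0.2, -0.3], [0.2, -0.4], [-0.0, 1.2], [-0.2, 0.1], [0.8, 0.9]]
[[ 0.605 -0.157  0.149]
 [ 0.627 -0.255  0.149]
 [ 0.543 -0.274  0.1  ]
 [ 0.52  -0.176  0.1  ]
 [ 0.574 -0.215  0.124]]
[0.00322301 0.00341015 0.01278252 0.03003312]
[[0.706 0.108 0.008]
 [0.672 0.061 0.008]
 [0.615 0.1   0.008]
 [0.648 0.147 0.008]] [0.66001401 0.10406578 0.008     ]
long yaw -34.29394993933945 [np.float64(0.06959189734969543), np.float64(0.05841826098118876), np.float64(0.06878891286020553), np.float64(0.05765260323635986)]
short yaw -125.04006559399153
side reproj [[226.85356911 241.491206  ]] [[247.73251179 167.44072916]]
```

{"api": "play_rows", "payload": {
  "series": [
    {"tx":0.03,"ty":0.052,"turn":-0.1},
    {"tx":0.03,"ty":0.052,"turn":-0.1},
    {"tx":0.03,"ty":0.052,"turn":-0.1},
    {"tx":0.03,"ty":0.052,"turn":-0.1},
    {"tx":0.03,"ty":0.052,"turn":-0.1},
    {"tx":0.03,"ty":0.052,"turn":-0.1},
    {"tx":0.03,"ty":0.052,"turn":-0.1},
    {"tx":0.03,"ty":0.052,"turn":-0.1},
    {"tx":0.03,"ty":0.052,"turn":-0.1},
    {"tx":0.03,"ty":0.052,"turn":-0.1}
  ],
  "gripper": 1
}}

```text
invalid input
```

{"api": "play_rows", "payload": {
  "series": [
    {"tx":0.03,"ty":0.052,"tz":0,"turn":-0.1},
    {"tx":0.03,"ty":0.052,"tz":0,"turn":-0.1},
    {"tx":0.03,"ty":0.052,"tz":0,"turn":-0.1},
    {"tx":0.03,"ty":0.052,"tz":0,"turn":-0.1},
    {"tx":0.03,"ty":0.052,"tz":0,"turn":-0.1},
    {"tx":0.03,"ty":0.052,"tz":0,"turn":-0.1},
    {"tx":0.03,"ty":0.052,"tz":0,"turn":-0.1},
    {"tx":0.03,"ty":0.052,"tz":0,"turn":-0.1},
    {"tx":0.03,"ty":0.052,"tz":0,"turn":-0.1},
    {"tx":0.03,"ty":0.052,"tz":0,"turn":-0.1}
  ]
}}

```text
time_s: 2.05
position: [0.5064, -0.148, 0.2925]
tcp_rot: [[-0.575, -0.818, 0.001], [-0.818, 0.575, -0.0], [-0.0, -0.001, -1.0]]
force: [0.9, -0.1, 0.6]
opening: 0.999
```

{"api": "play_rows", "payload": {
  "series": [
    {"tx":0.0274,"ty":0.045,"tz":-0.018,"turn":0},
    {"tx":0.0274,"ty":0.045,"tz":-0.018,"turn":0},
    {"tx":0.0274,"ty":0.045,"tz":-0.018,"turn":0},
    {"tx":0.0274,"ty":0.045,"tz":-0.018,"turn":0},
    {"tx":0.0274,"ty":0.045,"tz":-0.018,"turn":0},
    {"tx":0.0274,"ty":0.045,"tz":-0.018,"turn":0},
    {"tx":0.0274,"ty":0.045,"tz":-0.018,"turn":0},
    {"tx":0,"ty":0,"tz":0,"turn":0}
  ]
}}

```text
time_s: 2.85
position: [0.6601, 0.107, 0.189]
tcp_rot: [[-0.567, -0.823, -0.001], [-0.823, 0.567, 0.002], [-0.001, 0.002, -1.0]]
force: [-0.6, -0.0, -0.0]
opening: 0.998
```

```bash
cat > snap.py <<'E'
import sys,cv2,pickle
from rig import bot,vision
D={}
for n in sys.argv[2:]:
    D[n]=vision.capture(n); cv2.imwrite(f"pics/{n}{sys.argv[1]}.png",D[n]["pixels"])
D["state"]=bot.read_state()
pickle.dump(D,open(f"d{sys.argv[1]}.pkl","wb"))
s=D["state"];print(s["time_s"],s["position"].round(4),s["force"].round(2),s["moment"].round(3),round(s["opening"],4),s["joint_positions"].round(1))
E
python3 snap.py 1 wrist
```

```text
2.9 [0.6591 0.1048 0.1898] [-0.13 -0.94 -0.09] [ 0.049  0.108 -0.009] 1.0 [ -0.5  40.2  80.4   0.   59.5 124.1]
```

View pics/wrist1.png

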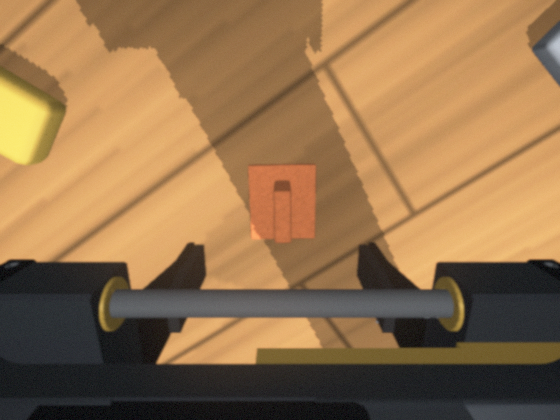

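Run:
```python
from h import *;import pickle
D=pickle.load(open("d1.pkl","rb"));W=D["wrist"]
w=np.array([ray(u,.008,W) for u in [(249,164),(315,164),(317,239),(250,239)]]);print(w.round(4),w.mean(0))
d=w[1]-w[0]+w[2]-w[3];print(np.degrees(np.arctan2(d[1],d[0])),[np.linalg.norm(w[i]-w[i-1]) for i in range(4)])
R=D["state"]["tcp_rot"];print(R.T@(w.mean(0)-D["state"]["position"]))
```

```text
[[0.7046 0.1112 0.008 ]
 [0.672  0.0638 0.008 ]
 [0.6111 0.1006 0.008 ]
 [0.6468 0.1525 0.008 ]] [0.65864111 0.10701166 0.008     ]
-124.52330746936245 [np.float64(0.07101453344678506), np.float64(0.057599665169483956), np.float64(0.07111302528951916), np.float64(0.0630459635117156)]
[-0.00174842  0.00141177  0.18179248]
```

{"api": "play_rows", "payload": {
  "series": [
    {"tx":0,"ty":0.001,"tz":-0.04,"turn":0},
    {"tx":0,"ty":0,"tz":-0.04,"turn":0},
    {"tx":0,"ty":0,"tz":-0.033,"turn":0},
    {"tx":0,"ty":0,"tz":-0.019,"turn":0},
    {"tx":0,"ty":0,"tz":0,"turn":0},
    {"tx":0,"ty":0,"tz":0,"turn":0}
  ]
}}

```text
time_s: 3.5
position: [0.6595, 0.1024, 0.0867]
tcp_rot: [[-0.572, -0.82, 0.001], [-0.82, 0.572, -0.0], [-0.001, -0.001, -1.0]]
force: [0.6, -0.1, 0.6]
opening: 1.001
```

{"api": "play_rows", "payload": {
  "series": [
    {"tx":0,"ty":0,"tz":0,"turn":0},
    {"tx":0,"ty":0,"tz":0,"turn":0},
    {"tx":0,"ty":0,"tz":0,"turn":0},
    {"tx":0,"ty":0,"tz":0,"turn":0},
    {"tx":0,"ty":0,"tz":0,"turn":0},
    {"tx":0,"ty":0,"tz":0,"turn":0},
    {"tx":0,"ty":0,"tz":0,"turn":0},
    {"tx":0,"ty":0,"tz":0,"turn":0}
  ],
  "gripper": 0
}}

```text
time_s: 4.3
position: [0.6589, 0.1031, 0.0858]
tcp_rot: [[-0.572, -0.821, -0.0], [-0.821, 0.572, 0.0], [0.0, 0.0, -1.0]]
force: [0.3, 0.3, 0.1]
opening: 0.355
```

{"api": "play_rows", "payload": {
  "series": [
    {"tx":0,"ty":0,"tz":-0.002,"turn":0},
    {"tx":0,"ty":0,"tz":0,"turn":0},
    {"tx":0,"ty":0,"tz":0,"turn":0},
    {"tx":0,"ty":0,"tz":0,"turn":0},
    {"tx":0,"ty":0,"tz":0,"turn":0},
    {"tx":0,"ty":0,"tz":0,"turn":0}
  ]
}}

```text
time_s: 4.9
position: [0.6588, 0.103, 0.0841]
tcp_rot: [[-0.572, -0.821, -0.0], [-0.821, 0.572, -0.0], [0.0, 0.0, -1.0]]
force: [0.2, 0.7, -2.3]
opening: 0.161
```

Run:
```python
from rig import bot
for i in range(3):
    s=bot.read_state();print(s["position"],s["force"],s["moment"],s["opening"])
```

```text
[0.65881043 0.10301858 0.08408656] [ 0.16915206  0.74139998 -2.29644747] [0.09801062 0.05739352 0.02361759] 0.16056545547060203
[0.65881043 0.10301858 0.08408656] [ 0.16915206  0.74139998 -2.29644747] [0.09801062 0.05739352 0.02361759] 0.16056545547060203
[0.65881043 0.10301858 0.08408656] [ 0.16915206  0.74139998 -2.29644747] [0.09801062 0.05739352 0.02361759] 0.16056545547060203
```

{"api": "play_rows", "payload": {
  "series": [
    {"tx":0,"ty":0,"tz":0.03,"turn":0},
    {"tx":0,"ty":0,"tz":0.06,"turn":0},
    {"tx":0,"ty":0,"tz":0.06,"turn":0},
    {"tx":0,"ty":0,"tz":0.058,"turn":0},
    {"tx":0,"ty":0,"tz":0,"turn":0}
  ]
}}

```text
time_s: 5.4
position: [0.6631, 0.1032, 0.2591]
tcp_rot: [[-0.571, -0.821, 0.017], [-0.821, 0.571, -0.0], [-0.009, -0.014, -1.0]]
force: [0.6, 0.7, -1.0]
opening: 0.16
```

{"api": "play_rows", "payload": {
  "series": [
    {"tx":-0.014,"ty":-0.05,"tz":0,"turn":0.1},
    {"tx":-0.014,"ty":-0.05,"tz":0,"turn":0.1},
    {"tx":-0.014,"ty":-0.05,"tz":0,"turn":0.1},
    {"tx":-0.014,"ty":-0.05,"tz":0,"turn":0.1},
    {"tx":-0.014,"ty":-0.05,"tz":0,"turn":0.1},
    {"tx":-0.014,"ty":-0.05,"tz":0,"turn":0.1},
    {"tx":-0.014,"ty":-0.05,"tz":0,"turn":0.1},
    {"tx":-0.014,"ty":-0.049,"tz":0,"turn":0.092},
    {"tx":0,"ty":0,"tz":0,"turn":0},
    {"tx":0,"ty":0,"tz":0,"turn":0}
  ]
}}

```text
time_s: 6.4
position: [0.5686, -0.2169, 0.2499]
tcp_rot: [[0.216, -0.976, -0.001], [-0.976, -0.216, 0.001], [-0.002, 0.001, -1.0]]
force: [0.8, 0.9, -0.9]
opening: 0.156
```

```bash
python3 snap.py 2 side wrist
```

```text
6.5 [ 0.5691 -0.2151  0.2501] [ 0.   -0.27 -1.1 ] [ 0.037  0.004 -0.007] 0.1574 [-31.2  31.8  86.9   0.   61.4  46.1]
```

View pics/side2.png

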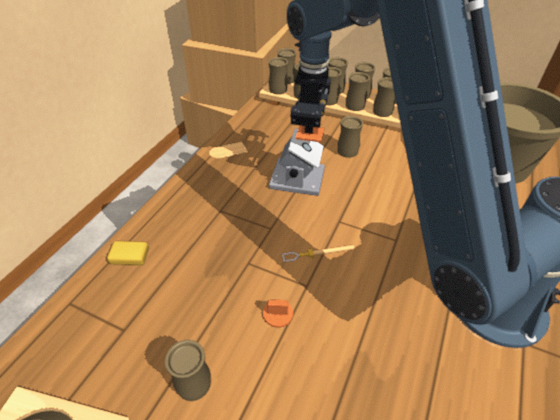

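View pics/wrist2.png

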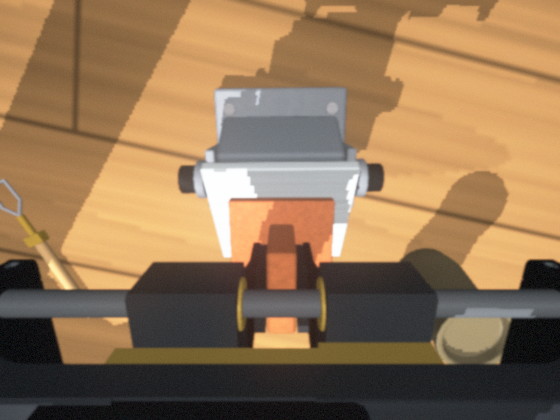

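Run:
```python
from h import *;import pickle,cv2
D=pickle.load(open("d2.pkl","rb"));W=D["wrist"]
P,B=reader(.5955,-.2105,np.radians(12.78),np.radians(29.5))
print(proj(P,W).round(0).tolist(),proj(B[:2],W).round(0).tolist())
a=cv2.resize(W["pixels"][70:270,160:400],None,fx=3.3,fy=3,interpolation=cv2.INTER_CUBIC);cv2.imwrite("pics/w2z.png",a)
S=D["side"]["pixels"];a=cv2.resize(S[90:200,250:360],None,fx=6,fy=5.4,interpolation=cv2.INTER_CUBIC);cv2.imwrite("pics/s2z.png",a)
```

```text
[[204.0, 165.0], [365.0, 165.0], [343.0, 256.0], [225.0, 257.0], [284.0, 218.0]] [[216.0, 86.0], [351.0, 86.0]]
```

View pics/w2z.png

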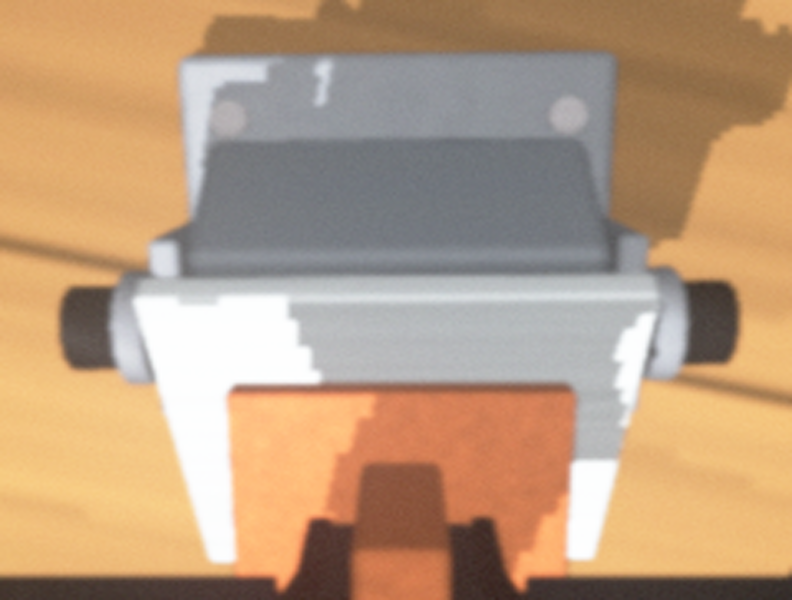

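View pics/s2z.png

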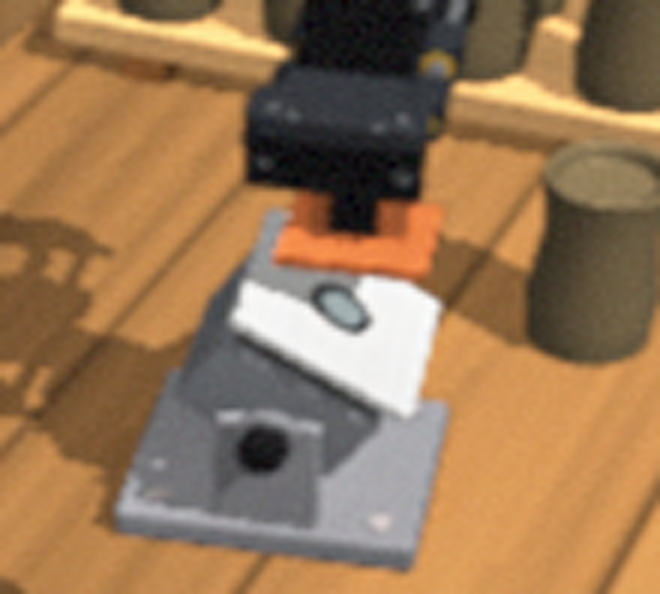

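```bash
cat > fit.py <<'E'
from h import *
import pickle,copy
from scipy.optimize import least_squares
D=pickle.load(open("d0.pkl","rb"));T,S=D["top"],D["side"];W=pickle.load(open("d2.pkl","rb"))["wrist"]
tp=np.array([(218,183),(450,140),(457,352),(238,392),(343,271)])/6+[310,150]-.4
tb=np.array([(115,135),(375,85),(180,432)])/6+[310,150]-.4
sp=np.array([(272,218),(318,60),(514,185),(480,320),(398,190)])/7+[250,120]-.4
sb=np.array([(478,497)])/7+[250,120]-.4
wp=np.array([(135,297),(655,300),(597,560),(208,562)])/[3.3,3]+[160,70]-.4
wb=np.array([(182,55),(613,55)])/[3.3,3]+[160,70]-.4
def sh(c,o):
    c=dict(c);E=np.array(c["extrinsics"]).copy();E[:3,3]+=o;c["extrinsics"]=E;return c
def f(p):
    P,B=reader(*p[:4]);t,s,w=sh(T,p[4:7]),sh(S,p[7:10]),sh(W,p[10:13])
    return np.r_[(proj(P,t)-tp).ravel(),(proj(B[[0,1,3]],t)-tb).ravel(),(proj(P,s)-sp).ravel(),(proj(B[[3]],s)-sb).ravel(),(proj(P[:4],w)-wp).ravel(),(proj(B[:2],w)-wb).ravel()]
g=lambda p:np.r_[f(p)/.7,p[4:]/.002]
r=least_squares(g,[.595,-.21,0.22,.5]+[0]*9,loss="soft_l1")
print(r.x[:2],np.degrees(r.x[2:4]),r.x[4:].round(4));print(np.round(f(r.x).reshape(-1,2),1).tolist())
J=r.jac;print(np.sqrt(np.diag(np.linalg.inv(J.T@J)))[:4]*[1e3,1e3,57,57])
E
python3 fit.py
```

```text
[ 0.59467295 -0.20922374] [12.77030643 30.27024406] [-0.0009  0.0007  0.0002 -0.0006  0.0003 -0.0001  0.0018 -0.0012  0.0034]
[[0.0, 0.4], [-0.2, 0.2], [0.3, 0.1], [-0.0, 0.6], [-0.3, -0.0], [-0.2, -1.1], [0.4, -1.1], [-0.2, 0.4], [-0.3, -2.7], [0.0, -0.3], [0.1, -0.2], [-0.1, 1.5], [-0.1, 0.2], [0.7, 0.9], [-0.1, 0.3], [0.9, -1.0], [-2.3, 0.2], [0.1, -0.3], [-1.4, 0.5], [2.1, 0.1]]
[1.52874399 1.55780796 0.23265414 0.4210291 ]
```

{"api": "play_rows", "payload": {
  "series": [
    {"tx":-0.001,"ty":0,"tz":-0.0125,"turn":0},
    {"tx":0,"ty":0,"tz":-0.01,"turn":0},
    {"tx":0,"ty":0,"tz":0,"turn":0},
    {"tx":0,"ty":0,"tz":0,"turn":0},
    {"tx":0,"ty":0,"tz":0,"turn":0}
  ]
}}

```text
time_s: 7.0
position: [0.5689, -0.2159, 0.2327]
tcp_rot: [[0.22, -0.976, 0.0], [-0.976, -0.22, -0.0], [0.0, -0.0, -1.0]]
force: [0.5, -0.3, -1.2]
opening: 0.159
```

{"api": "play_rows", "payload": {
  "series": [
    {"tx":-0.001,"ty":0,"tz":-0.0025,"turn":0},
    {"tx":0,"ty":0,"tz":0,"turn":0},
    {"tx":0,"ty":0,"tz":0,"turn":0}
  ]
}}

```text
time_s: 7.3
position: [0.5678, -0.2162, 0.2308]
tcp_rot: [[0.219, -0.976, 0.0], [-0.976, -0.219, -0.0], [0.0, -0.0, -1.0]]
force: [0.0, -0.6, -0.5]
opening: 0.159
```

{"api": "play_rows", "payload": {
  "series": [
    {"tx":-0.001,"ty":0,"tz":-0.0025,"turn":0},
    {"tx":0,"ty":0,"tz":0,"turn":0},
    {"tx":0,"ty":0,"tz":0,"turn":0}
  ]
}}

```text
time_s: 7.6
position: [0.5669, -0.2162, 0.2286]
tcp_rot: [[0.219, -0.976, -0.0], [-0.976, -0.219, 0.0], [-0.0, 0.0, -1.0]]
force: [1.5, 0.1, -2.0]
opening: 0.16
```

{"api": "play_rows", "payload": {
  "series": [
    {"tx":-0.001,"ty":0,"tz":-0.0025,"turn":0},
    {"tx":0,"ty":0,"tz":0,"turn":0},
    {"tx":0,"ty":0,"tz":0,"turn":0}
  ]
}}

```text
time_s: 7.9
position: [0.5661, -0.2161, 0.2265]
tcp_rot: [[0.219, -0.976, -0.0], [-0.976, -0.219, 0.0], [-0.0, 0.0, -1.0]]
force: [0.1, -0.1, -0.9]
opening: 0.159
```

{"api": "play_rows", "payload": {
  "series": [
    {"tx":-0.001,"ty":0,"tz":-0.0025,"turn":0},
    {"tx":0,"ty":0,"tz":0,"turn":0},
    {"tx":0,"ty":0,"tz":0,"turn":0}
  ]
}}

```text
time_s: 8.2
position: [0.5653, -0.2161, 0.2245]
tcp_rot: [[0.219, -0.976, -0.0], [-0.976, -0.219, 0.0], [-0.0, 0.0, -1.0]]
force: [-0.2, -0.7, -1.2]
opening: 0.157
```

{"api": "play_rows", "payload": {
  "series": [
    {"tx":-0.001,"ty":0,"tz":-0.0025,"turn":0},
    {"tx":0,"ty":0,"tz":0,"turn":0},
    {"tx":0,"ty":0,"tz":0,"turn":0}
  ]
}}

```text
time_s: 8.5
position: [0.5645, -0.2162, 0.2227]
tcp_rot: [[0.219, -0.976, -0.0], [-0.976, -0.219, -0.0], [0.0, 0.0, -1.0]]
force: [-0.9, -0.7, -0.4]
opening: 0.161
```

{"api": "play_rows", "payload": {
  "series": [
    {"tx":-0.001,"ty":0,"tz":-0.0025,"turn":0},
    {"tx":0,"ty":0,"tz":0,"turn":0},
    {"tx":0,"ty":0,"tz":0,"turn":0}
  ]
}}

```text
time_s: 8.8
position: [0.5639, -0.2163, 0.2209]
tcp_rot: [[0.219, -0.976, 0.0], [-0.976, -0.219, -0.0], [0.0, -0.0, -1.0]]
force: [-1.0, -0.2, 1.1]
opening: 0.16
```

{"api": "play_rows", "payload": {
  "series": [
    {"tx":-0.001,"ty":0,"tz":-0.0025,"turn":0},
    {"tx":0,"ty":0,"tz":0,"turn":0},
    {"tx":0,"ty":0,"tz":0,"turn":0}
  ]
}}

```text
time_s: 9.1
position: [0.5631, -0.2163, 0.2188]
tcp_rot: [[0.219, -0.976, 0.0], [-0.976, -0.219, -0.0], [0.0, -0.0, -1.0]]
force: [-0.6, 0.0, 3.4]
opening: 0.156
```

{"api": "play_rows", "payload": {
  "series": [
    {"tx":-0.001,"ty":0,"tz":-0.0025,"turn":0},
    {"tx":0,"ty":0,"tz":0,"turn":0},
    {"tx":0,"ty":0,"tz":0,"turn":0}
  ]
}}

```text
time_s: 9.4
position: [0.5622, -0.2163, 0.2167]
tcp_rot: [[0.219, -0.976, 0.0], [-0.976, -0.219, -0.0], [0.0, -0.0, -1.0]]
force: [-0.6, -1.1, 3.6]
opening: 0.158
```

```bash
python3 snap.py 3 side wrist
python3 - <<'E'
import cv2,pickle
D=pickle.load(open("d3.pkl","rb"))
a=cv2.resize(D["wrist"]["pixels"][70:270,160:400],None,fx=3.3,fy=3,interpolation=cv2.INTER_CUBIC);cv2.imwrite("pics/w3z.png",a)
a=cv2.resize(D["side"]["pixels"][90:200,250:360],None,fx=6,fy=5.4,interpolation=cv2.INTER_CUBIC);cv2.imwrite("pics/s3z.png",a)
E
```

```text
9.5 [ 0.5622 -0.2163  0.2167] [-1.37 -0.34  4.33] [-0.09  -0.081 -0.022] 0.1574 [-31.7  33.8  89.5  -0.   56.7  45.7]
```

View pics/w3z.png

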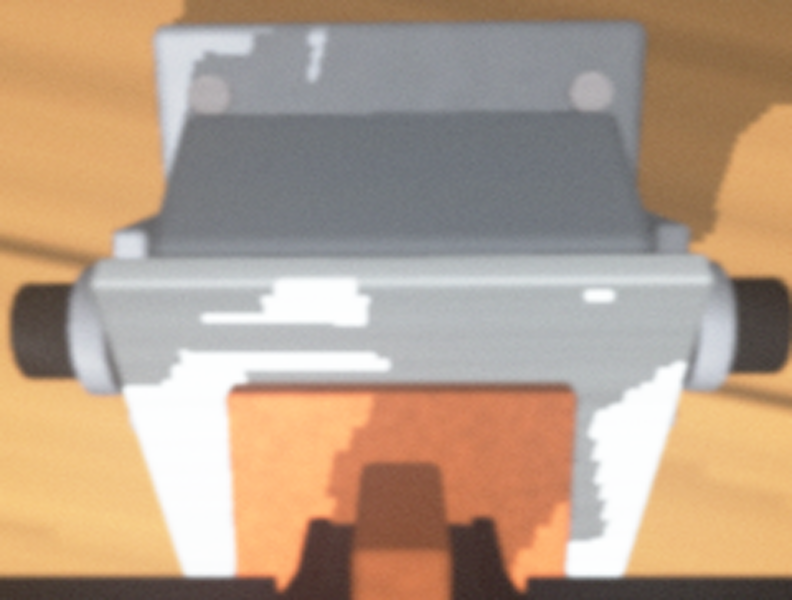

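View pics/s3z.png

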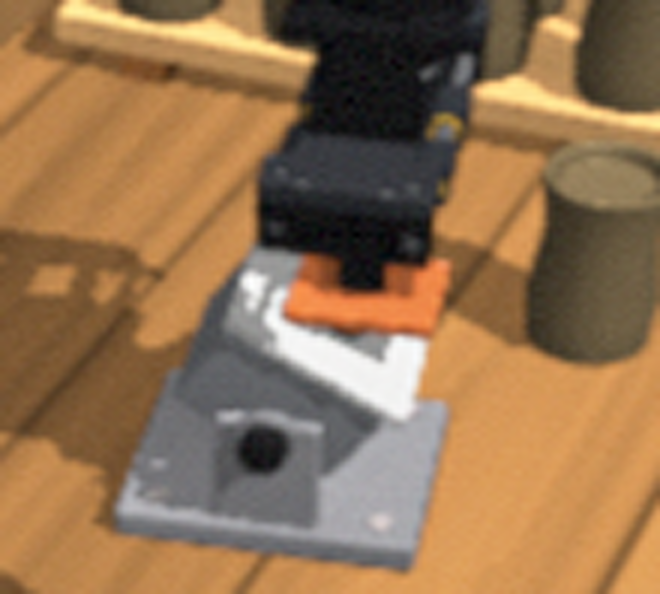

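{"api": "play_rows", "payload": {
  "series": [
    {"tx":-0.0042,"ty":-0.001,"tz":-0.003,"turn":0},
    {"tx":0,"ty":0,"tz":0,"turn":0},
    {"tx":0,"ty":0,"tz":0,"turn":0}
  ]
}}

```text
time_s: 9.8
position: [0.5583, -0.217, 0.214]
tcp_rot: [[0.219, -0.976, -0.001], [-0.976, -0.219, 0.0], [-0.001, 0.001, -1.0]]
force: [-1.8, -1.1, 3.4]
opening: 0.158
```

{"api": "play_rows", "payload": {
  "series": [
    {"tx":-0.0042,"ty":-0.001,"tz":-0.003,"turn":0},
    {"tx":0,"ty":0,"tz":0,"turn":0},
    {"tx":0,"ty":0,"tz":0,"turn":0}
  ]
}}

```text
time_s: 10.1
position: [0.555, -0.2178, 0.2116]
tcp_rot: [[0.219, -0.976, -0.001], [-0.976, -0.219, 0.0], [-0.0, 0.001, -1.0]]
force: [-0.7, -1.3, 3.4]
opening: 0.16
```

```bash
python3 snap.py 4 side
python3 - <<'E'
import cv2,pickle
D=pickle.load(open("d4.pkl","rb"))
a=cv2.resize(D["side"]["pixels"][90:200,250:360],None,fx=6,fy=5.4,interpolation=cv2.INTER_CUBIC);cv2.imwrite("pics/s4z.png",a)
E
```

```text
10.15 [ 0.555  -0.2178  0.2116] [-1.49 -1.58  3.07] [-0.05   0.182  0.002] 0.1578 [-32.1  33.8  90.6  -0.   55.7  45.2]
```

View pics/s4z.png

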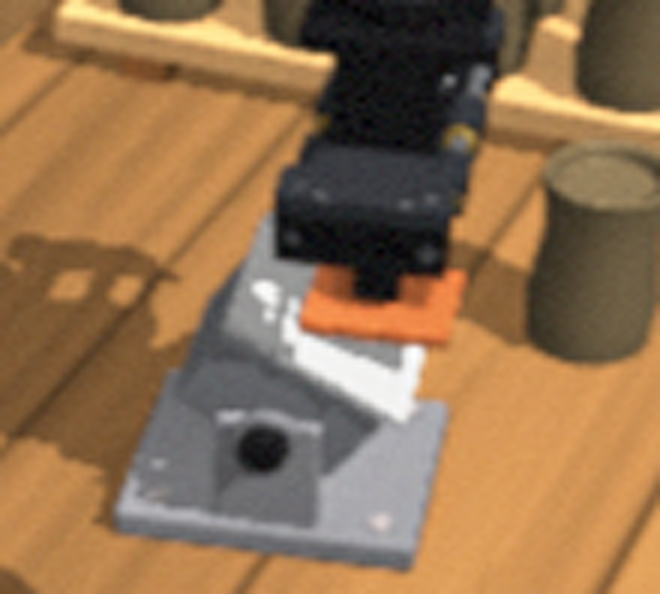

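{"api": "play_rows", "payload": {
  "series": [
    {"tx":0,"ty":0,"tz":0.03,"turn":0},
    {"tx":0,"ty":0,"tz":0.0305,"turn":0},
    {"tx":0.044,"ty":0.0098,"tz":0,"turn":0},
    {"tx":0.044,"ty":0.0098,"tz":0,"turn":0},
    {"tx":0.044,"ty":0.0098,"tz":0,"turn":0},
    {"tx":0,"ty":0,"tz":-0.024,"turn":0},
    {"tx":0,"ty":0,"tz":-0.0235,"turn":0},
    {"tx":0,"ty":0,"tz":0,"turn":0},
    {"tx":0,"ty":0,"tz":0,"turn":0}
  ]
}}

```text
time_s: 11.05
position: [0.6605, -0.1938, 0.221]
tcp_rot: [[0.219, -0.976, -0.002], [-0.976, -0.219, 0.001], [-0.002, 0.002, -1.0]]
force: [0.9, -0.8, 0.2]
opening: 0.157
```

```bash
python3 snap.py 5 side wrist
python3 - <<'E'
import cv2,pickle,numpy as np
D=pickle.load(open("d5.pkl","rb"))
b=cv2.resize(D["wrist"]["pixels"][150:280,180:380],None,fx=3,fy=3,interpolation=cv2.INTER_CUBIC)
a=cv2.resize(D["side"]["pixels"][90:200,240:350],(390,390),interpolation=cv2.INTER_CUBIC)
a=a[:390];b=cv2.resize(b,(400,260)); c=np.zeros((390,790,3),np.uint8);c[:,:390]=a;c[:260,390:]=b;cv2.imwrite("pics/c5.png",c)
s=D["state"]["position"];print(((s[0]-.5947)*.9753+(s[1]+.2092)*.221),(-(s[0]-.5947)*.221+(s[1]+.2092)*.9753))
E
```

```text
11.15 [ 0.6614 -0.1944  0.2229] [ 0.54  0.56 -1.36] [ 0.026 -0.028 -0.003] 0.1585 [-25.7  39.5  75.6   0.   64.8  51.7]
0.06832123890661236 -0.000353719747440525
```

View pics/c5.png

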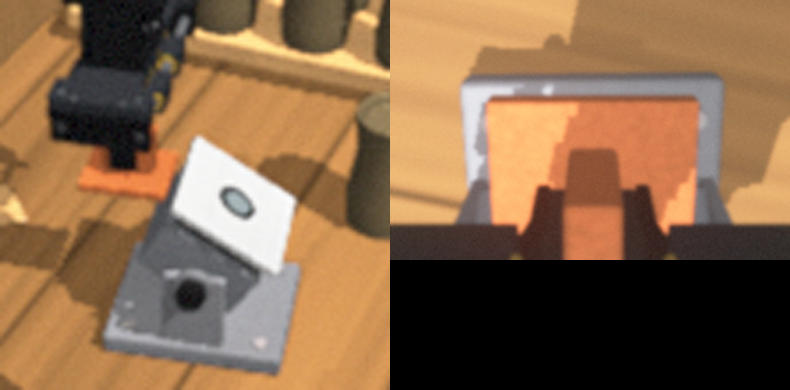

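{"api": "play_rows", "payload": {
  "series": [
    {"tx":-0.006,"ty":-0.0014,"tz":-0.0005,"turn":0},
    {"tx":0,"ty":0,"tz":0,"turn":0},
    {"tx":0,"ty":0,"tz":0,"turn":0}
  ]
}}

```text
time_s: 11.45
position: [0.6562, -0.1956, 0.2226]
tcp_rot: [[0.219, -0.976, 0.001], [-0.976, -0.219, -0.0], [0.001, -0.001, -1.0]]
force: [-0.1, 0.4, -0.5]
opening: 0.165
```

{"api": "play_rows", "payload": {
  "series": [
    {"tx":-0.0025,"ty":-0.0006,"tz":0,"turn":0},
    {"tx":0,"ty":0,"tz":0,"turn":0},
    {"tx":0,"ty":0,"tz":0,"turn":0}
  ]
}}

```text
time_s: 11.75
position: [0.6542, -0.1959, 0.2219]
tcp_rot: [[0.219, -0.976, 0.0], [-0.976, -0.219, -0.0], [0.0, -0.0, -1.0]]
force: [0.5, -0.4, -2.4]
opening: 0.159
```

{"api": "play_rows", "payload": {
  "series": [
    {"tx":-0.0025,"ty":-0.0006,"tz":0,"turn":0},
    {"tx":0,"ty":0,"tz":0,"turn":0},
    {"tx":0,"ty":0,"tz":0,"turn":0}
  ]
}}

```text
time_s: 12.05
position: [0.6534, -0.1961, 0.2222]
tcp_rot: [[0.219, -0.976, 0.003], [-0.976, -0.219, 0.0], [0.001, -0.003, -1.0]]
force: [5.1, 2.8, -2.2]
opening: 0.157
```

{"api": "play_rows", "payload": {
  "series": [
    {"tx":-0.0034,"ty":-0.0008,"tz":0.0036,"turn":0},
    {"tx":0,"ty":0,"tz":0,"turn":0},
    {"tx":0,"ty":0,"tz":0,"turn":0}
  ]
}}

```text
time_s: 12.35
position: [0.6516, -0.1966, 0.2252]
tcp_rot: [[0.219, -0.976, 0.006], [-0.976, -0.219, 0.0], [0.001, -0.006, -1.0]]
force: [6.6, 3.5, -2.8]
opening: 0.165
```

{"api": "play_rows", "payload": {
  "series": [
    {"tx":-0.0034,"ty":-0.0008,"tz":0.0036,"turn":0},
    {"tx":0,"ty":0,"tz":0,"turn":0},
    {"tx":0,"ty":0,"tz":0,"turn":0}
  ]
}}

```text
time_s: 12.65
position: [0.6491, -0.1972, 0.2282]
tcp_rot: [[0.219, -0.976, 0.006], [-0.976, -0.219, -0.0], [0.001, -0.006, -1.0]]
force: [6.6, 2.7, -3.4]
opening: 0.162
```

{"api": "play_rows", "payload": {
  "series": [
    {"tx":-0.0039,"ty":-0.0009,"tz":0.0029,"turn":0},
    {"tx":-0.0039,"ty":-0.0009,"tz":0.0029,"turn":0},
    {"tx":0,"ty":0,"tz":0,"turn":0},
    {"tx":0,"ty":0,"tz":0,"turn":0}
  ]
}}

```text
time_s: 13.05
position: [0.6432, -0.1987, 0.2333]
tcp_rot: [[0.219, -0.976, 0.007], [-0.976, -0.219, -0.0], [0.002, -0.007, -1.0]]
force: [5.5, 3.0, -0.9]
opening: 0.161
```

```bash
cat > two.py <<'E'
import cv2,pickle,numpy as np,sys
k=sys.argv[1];D=pickle.load(open(f"d{k}.pkl","rb"))
a=cv2.resize(D["side"]["pixels"][90:200,240:350],(390,390),interpolation=cv2.INTER_CUBIC)
b=cv2.resize(D["wrist"]["pixels"][130:280,180:380],(400,300),interpolation=cv2.INTER_CUBIC)
c=np.zeros((390,790,3),np.uint8);c[:,:390]=a;c[:300,390:]=b;cv2.imwrite(f"pics/c{k}.png",c)
E
python3 snap.py 6 side wrist; python3 two.py 6
```

```text
13.15 [ 0.6432 -0.1987  0.2333] [ 6.48  2.86 -1.84] [ 0.485 -1.367  0.054] 0.1572 [-26.7  37.5  78.    0.2  64.1  50.5]
```

View pics/c6.png

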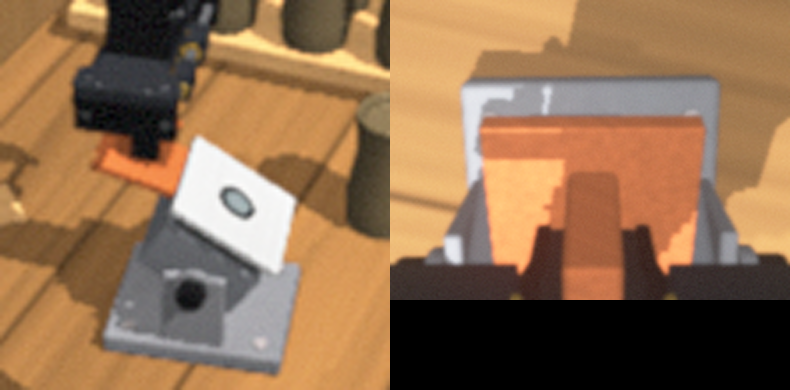

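{"api": "play_rows", "payload": {
  "series": [
    {"tx":-0.0046,"ty":-0.0011,"tz":0.001,"turn":0},
    {"tx":-0.0046,"ty":-0.0011,"tz":0.001,"turn":0},
    {"tx":0,"ty":0,"tz":0,"turn":0},
    {"tx":0,"ty":0,"tz":0,"turn":0}
  ]
}}

```text
time_s: 13.55
position: [0.6372, -0.2001, 0.2361]
tcp_rot: [[0.219, -0.976, 0.012], [-0.976, -0.219, -0.0], [0.003, -0.011, -1.0]]
force: [9.1, 3.9, 1.9]
opening: 0.155
```

```bash
python3 snap.py 7 side wrist; python3 two.py 7
```

```text
13.65 [ 0.6372 -0.2001  0.2361] [8.69 5.11 1.28] [ 0.934 -1.777  0.136] 0.1573 [-27.1  36.9  78.9   0.3  63.7  50.1]
```

View pics/c7.png

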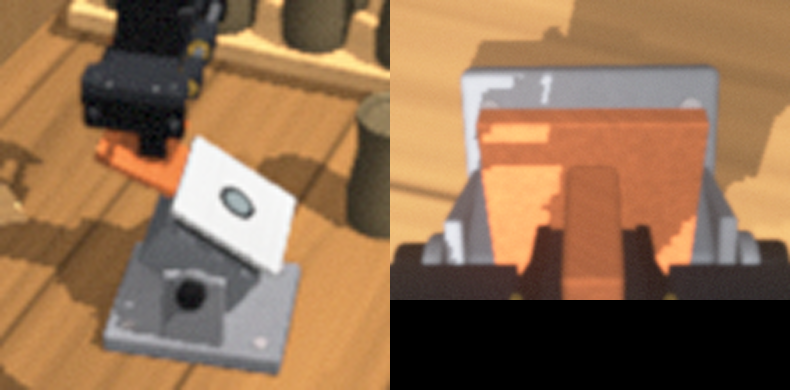

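Run:
```python
import cv2,pickle,numpy as np
for k in (5,7):
    D=pickle.load(open(f"d{k}.pkl","rb"))
    cv2.imwrite(f"pics/z{k}.png",cv2.resize(D["wrist"]["pixels"][175:225,215:350],None,fx=5.8,fy=10,interpolation=cv2.INTER_CUBIC))
```

```text
(no output)
```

View pics/z5.png

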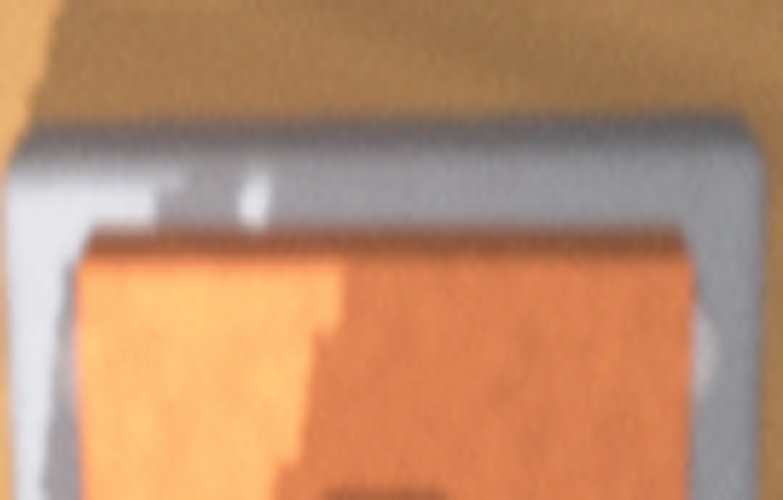

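View pics/z7.png

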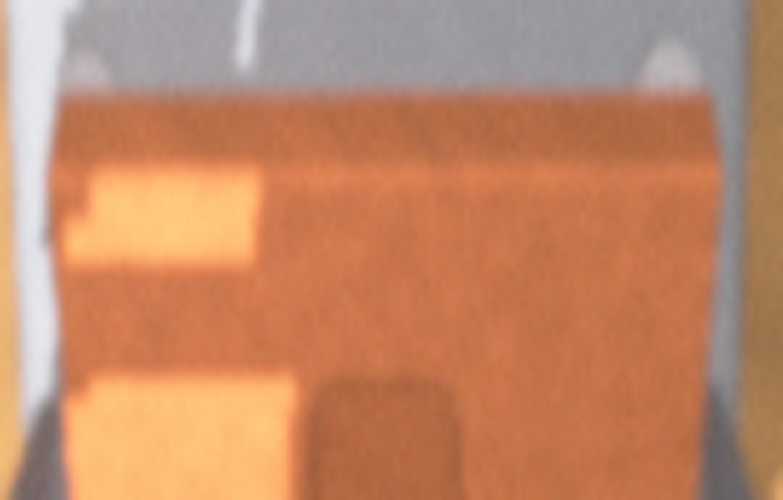

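```bash
cat > th.py <<'E'
from h import *
import pickle
from scipy.optimize import least_squares
def pts(th,xo,zo,h0=.0331):
    c,s=np.cos(th),np.sin(th);o=[]
    for a,b,h in [(.035,-.03,0),(.035,.03,0),(.035,-.03,.008),(.035,.03,.008)]:
        X=xo+a*c-(h-h0)*s;Z=-.051+zo+a*s+(h-h0)*c;o.append([b,-X,-Z])
    return np.array(o)
def fit(k,uv,cz=None):
    D=pickle.load(open(f"d{k}.pkl","rb"));W=D["wrist"];s=D["state"]
    def f(p):
        P=pts(p[0],p[1],p[3])+[p[2],0,0]
        w=P@np.array(s["tcp_rot"]).T+s["position"];return (proj(w,W)-uv).ravel()
    if cz is None: g=lambda p:np.r_[f(p),(p[0])*1e4]
    else: g=lambda p:np.r_[f(p),(p[1]-cz[1])*2e3,(p[3]-cz[3])*2e3,(p[2]-cz[2])*1e3]
    r=least_squares(g,[.3,0,0,0] if cz is None else [.4,*cz[1:]])
    print(k,"theta",np.degrees(r.x[0]),r.x[1:]*1e3,f(r.x).round(1));return r.x
S=lambda l,x0=215,y0=175,fx=5.8,fy=10:np.array(l)/[fx,fy]+[x0,y0]-[.4,.45]
if __name__=="__main__":
    c=fit(5,S([(92,230),(685,230),(77,258),(693,258)]))
    fit(7,S([(63,92),(712,92),(50,167),(722,167)]),c)
    fit(7,S([(63,92),(712,92),(50,167),(722,167)]),[0,0,0,0])
E
python3 th.py
```

```text
5 theta -8.110843244737368e-06 [-3.03003278 -1.58018624 -2.84673633] [-0.2 -0.6 -0.4 -0.5  0.2  0.5  0.4  0.6]
7 theta 21.293024487899448 [-1.23426726 -1.25850634 -3.34995425] [-0.2  0.3 -0.2  0.3 -0.1  1.6  0.2  1.7]
7 theta 16.889126716565347 [ 0.38911659 -1.15640537 -0.14001667] [ 0.1  0.  -0.   0.1  0.   0.3  0.5  0.4]
```

Run:
```python
import cv2,pickle,numpy as np
D=pickle.load(open(f"d7.pkl","rb"))
cv2.imwrite(f"pics/zs7.png",cv2.resize(D["side"]["pixels"][120:175,260:330],None,fx=11,fy=10.5,interpolation=cv2.INTER_CUBIC))
```

```text
(no output)
```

View pics/zs7.png

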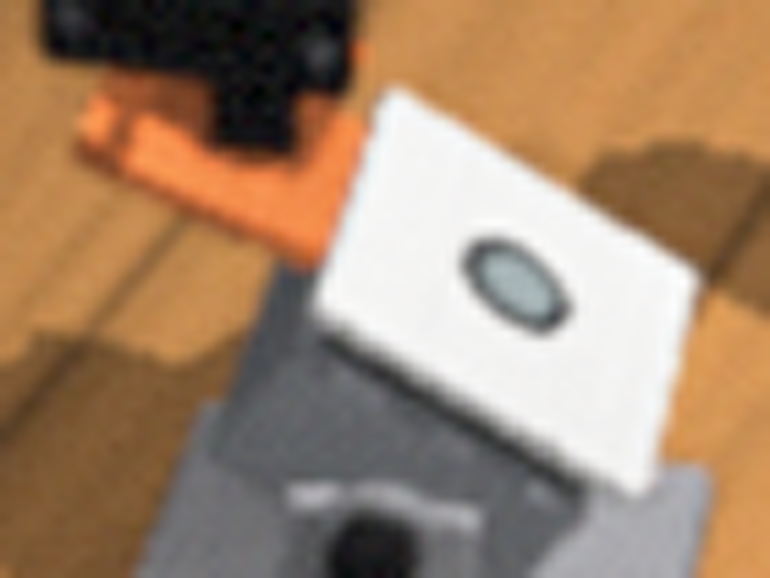

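```bash
cat > sl.py <<'E'
from h import *
import pickle,sys
k=sys.argv[1]
D=pickle.load(open(f"d{k}.pkl","rb"));S=D["side"];s=D["state"]["position"]
yaw=np.radians(12.77);ex=np.array([np.cos(yaw),np.sin(yaw),0]);ey=np.array([-np.sin(yaw),np.cos(yaw),0]);ez=np.array([0,0,1])
G=s-[0,0,.051]
for t in range(16,40,2):
    c,sn=np.cos(np.radians(t)),np.sin(np.radians(t));u=c*ex+sn*ez;n=-sn*ex+c*ez
    P=[G-.033*n+.03*ey+a*u for a in (.035,-.035)]
    q=proj(P,S);d=q[1]-q[0];print(t,(d[1]*10.5/(d[0]*11)).round(3),((q-[260,120])*[11,10.5]).round(0).tolist())
P,_=reader(.5947,-.2092,yaw,np.radians(30.3));q=(proj(P,S)-[260,120])*[11,10.5];print("plate",q.round(0).tolist())
E
python3 sl.py 7
python3 - <<'E'
import sys;sys.path.insert(0,'.')
import th,numpy as np
from th import *
for k,uv in((5,S([(92,230),(685,230),(77,258),(693,258)])),(7,S([(63,92),(712,92),(50,167),(722,167)]))):
    D=pickle.load(open(f"d{k}.pkl","rb"));W=D["wrist"];s=D["state"]
    for pz in (0,-.0015,-.003):
        def f(p):
            w=(pts(p[0],p[1],p[3])+[p[2],0,0])@np.array(s["tcp_rot"]).T+s["position"];return (proj(w,W)-uv).ravel()
        r=least_squares(lambda p:np.r_[f(p),(p[3]-pz)*3e3],[.2,0,0,0]);print(k,np.degrees(r.x[0]),r.x[1:]*1e3,f(r.x).round(1))
E
```

```text
16 0.357 [[73.0, 175.0], [333.0, 268.0]]
18 0.388 [[70.0, 170.0], [327.0, 270.0]]
20 0.419 [[67.0, 165.0], [321.0, 271.0]]
22 0.452 [[65.0, 160.0], [316.0, 273.0]]
24 0.485 [[62.0, 154.0], [310.0, 274.0]]
26 0.519 [[60.0, 149.0], [304.0, 275.0]]
28 0.554 [[58.0, 144.0], [297.0, 276.0]]
30 0.591 [[57.0, 138.0], [291.0, 277.0]]
32 0.629 [[55.0, 133.0], [285.0, 277.0]]
34 0.669 [[54.0, 127.0], [279.0, 278.0]]
36 0.711 [[53.0, 122.0], [272.0, 278.0]]
38 0.755 [[52.0, 117.0], [266.0, 278.0]]
plate [[311.0, 296.0], [387.0, 84.0], [696.0, 273.0], [641.0, 493.0], [511.0, 284.0]]
5 -4.656211569265977 [-5.36942540e-01 -1.58019245e+00 -1.44706308e-03] [-0.2 -0.  -0.4  0.1  0.2 -0.1  0.4  0. ]
5 -2.912769153886166 [-1.6201537  -1.58050183 -1.48331137] [-0.  -0.3 -0.6 -0.1  0.3  0.1  0.3  0.2]
5 -1.1700541275139706 [-2.66474556 -1.58078983 -2.96669058] [ 0.1 -0.5 -0.7 -0.4  0.5  0.3  0.1  0.4]
7 16.12318165350631 [ 0.64175878 -1.23632048  0.003568  ] [ 0.1 -0.1 -0.3 -0.   0.   0.   0.2  0.1]
7 17.79825709366487 [ 0.06685502 -1.23626893 -1.48389734] [ 0.1 -0.3 -0.4 -0.2  0.1  0.2  0.1  0.3]
7 19.47310703518582 [-0.46901426 -1.23621763 -2.9723568 ] [ 0.2 -0.5 -0.4 -0.4  0.2  0.4  0.   0.5]
```

{"api": "play_rows", "payload": {
  "series": [
    {"tx":-0.004,"ty":-0.0009,"tz":0.001,"turn":0},
    {"tx":0,"ty":0,"tz":0,"turn":0},
    {"tx":0,"ty":0,"tz":0,"turn":0}
  ]
}}

```text
time_s: 13.95
position: [0.6343, -0.2007, 0.2372]
tcp_rot: [[0.219, -0.976, 0.012], [-0.976, -0.219, -0.0], [0.003, -0.012, -1.0]]
force: [9.4, 5.3, 3.0]
opening: 0.159
```

{"api": "play_rows", "payload": {
  "series": [
    {"tx":0.012,"ty":0.0027,"tz":0,"turn":0},
    {"tx":0,"ty":0,"tz":0.015,"turn":0},
    {"tx":0,"ty":0,"tz":0.015,"turn":0},
    {"tx":0,"ty":0,"tz":0,"turn":0},
    {"tx":0,"ty":0,"tz":0,"turn":0}
  ]
}}

```text
time_s: 14.45
position: [0.6393, -0.1997, 0.2593]
tcp_rot: [[0.219, -0.976, 0.0], [-0.976, -0.219, -0.001], [0.001, -0.0, -1.0]]
force: [0.0, -0.4, -1.5]
opening: 0.159
```

```bash
python3 snap.py 8 side wrist
python3 - <<'E'
import cv2,pickle,numpy as np
D=pickle.load(open(f"d8.pkl","rb"))
cv2.imwrite(f"pics/zs8.png",cv2.resize(D["side"]["pixels"][110:165,255:325],None,fx=11,fy=10.5,interpolation=cv2.INTER_CUBIC))
cv2.imwrite(f"pics/z8.png",cv2.resize(D["wrist"]["pixels"][170:220,215:350],None,fx=5.8,fy=10,interpolation=cv2.INTER_CUBIC))
E
sed -i 's/260,120/255,110/' sl.py; python3 sl.py 8
```

```text
14.55 [ 0.639  -0.1994  0.2584] [ 0.62 -0.34 -0.88] [ 0.047 -0.035  0.055] 0.1584 [-26.9  35.8  77.1  -0.   67.2  50.5]
16 0.358 [[119.0, 209.0], [383.0, 303.0]]
18 0.389 [[116.0, 204.0], [377.0, 305.0]]
20 0.421 [[113.0, 198.0], [371.0, 307.0]]
22 0.454 [[111.0, 193.0], [365.0, 308.0]]
24 0.487 [[108.0, 188.0], [359.0, 310.0]]
26 0.522 [[106.0, 182.0], [353.0, 311.0]]
28 0.558 [[104.0, 177.0], [346.0, 312.0]]
30 0.595 [[102.0, 171.0], [340.0, 313.0]]
32 0.633 [[101.0, 166.0], [334.0, 313.0]]
34 0.674 [[99.0, 160.0], [327.0, 314.0]]
36 0.716 [[98.0, 154.0], [321.0, 314.0]]
38 0.76 [[97.0, 149.0], [315.0, 314.0]]
plate [[366.0, 401.0], [442.0, 189.0], [751.0, 378.0], [696.0, 598.0], [566.0, 389.0]]
```

View pics/zs8.png

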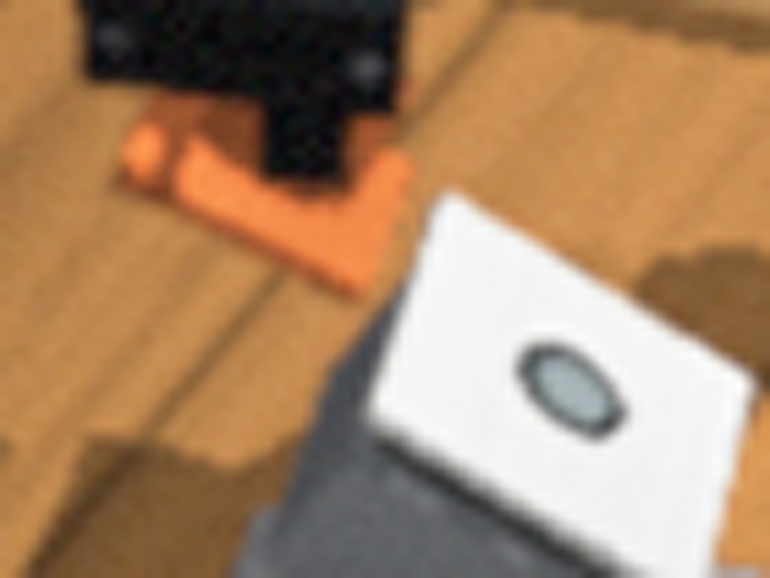

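View pics/z8.png

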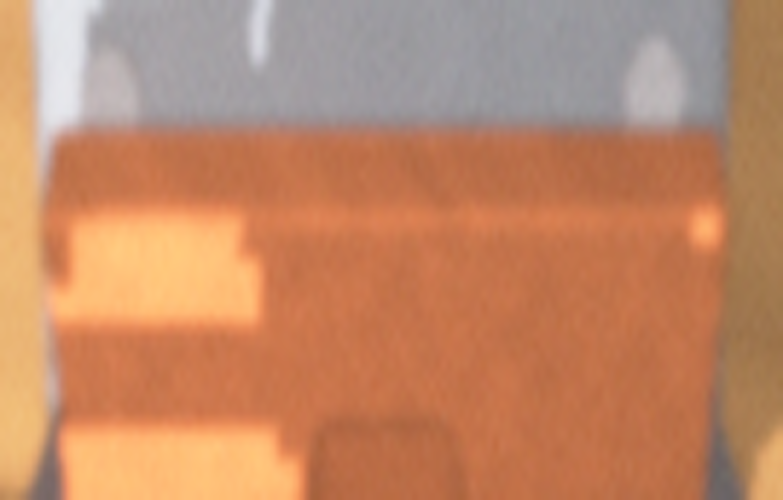

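Run:
```python
from th import *
c=fit(5,S([(92,230),(685,230),(77,258),(693,258)]))
uv=S([(57,130),(720,130),(45,210),(725,210)],y0=170)
fit(8,uv,c)
D=pickle.load(open(f"d8.pkl","rb"));W=D["wrist"];s=D["state"]
def f(p):
    w=(pts(p[0],p[1],p[3])+[p[2],0,0])@np.array(s["tcp_rot"]).T+s["position"];return (proj(w,W)-uv).ravel()
r=least_squares(lambda p:np.r_[f(p),(p[3])*3e3],[.2,0,0,0]);print(np.degrees(r.x[0]),r.x[1:]*1e3,f(r.x).round(1))
print(W["fx"],W["fy"])
```

```text
5 theta -8.110843244737368e-06 [-3.03003278 -1.58018624 -2.84673633] [-0.2 -0.6 -0.4 -0.5  0.2  0.5  0.4  0.6]
8 theta 24.151647450083146 [-0.93278283 -1.07349314 -3.33213654] [ 0.1  0.3 -0.9  0.4  0.1  1.8  0.4  1.9]
19.713962903479764 [ 0.73513627 -1.03954985  0.01422762] [ 0.2 -0.3 -0.8 -0.2  0.   0.2  0.6  0.3]
314.65381422653127 314.65381422653127
```

{"api": "play_rows", "payload": {
  "series": [
    {"tx":-0.0495,"ty":-0.011,"tz":0.005,"turn":0},
    {"tx":-0.0495,"ty":-0.0112,"tz":0,"turn":0},
    {"tx":0,"ty":0,"tz":-0.027,"turn":0},
    {"tx":0,"ty":0,"tz":-0.029,"turn":0},
    {"tx":0,"ty":0,"tz":0,"turn":0},
    {"tx":0,"ty":0,"tz":0,"turn":0},
    {"tx":0,"ty":0,"tz":0,"turn":0}
  ]
}}

```text
time_s: 15.25
position: [0.5612, -0.2175, 0.2187]
tcp_rot: [[0.219, -0.976, 0.002], [-0.976, -0.219, -0.001], [0.001, -0.001, -1.0]]
force: [1.0, 0.2, -1.5]
opening: 0.156
```

```bash
python3 snap.py 9 side
cat > zs.py <<'E'
import cv2,pickle,numpy as np,sys
k=sys.argv[1];D=pickle.load(open(f"d{k}.pkl","rb"))
cv2.imwrite(f"pics/zs{k}.png",cv2.resize(D["side"]["pixels"][110:172,270:340],None,fx=11,fy=9.5,interpolation=cv2.INTER_CUBIC))
s=D["state"]["position"];print("lx",((s[0]-.5947)*.9753+(s[1]+.2092)*.221),(-(s[0]-.5947)*.221+(s[1]+.2092)*.9753))
E
python3 zs.py 9
```

```text
15.3 [ 0.5613 -0.2174  0.2189] [ 0.33  0.76 -1.22] [ 0.041  0.068 -0.08 ] 0.157 [-31.8  33.6  89.5  -0.   56.8  45.5]
lx -0.03444228277301583 -0.0006353690708031995
```

View pics/zs9.png

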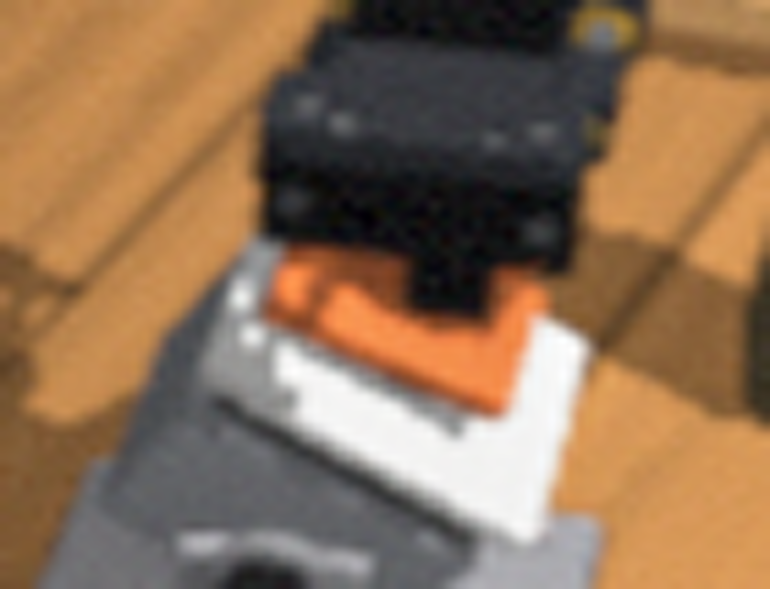

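{"api": "play_rows", "payload": {
  "series": [
    {"tx":0.0034,"ty":0.0008,"tz":-0.011,"turn":0},
    {"tx":0,"ty":0,"tz":0,"turn":0},
    {"tx":0,"ty":0,"tz":0,"turn":0}
  ]
}}

```text
time_s: 15.6
position: [0.5636, -0.2167, 0.2096]
tcp_rot: [[0.219, -0.976, 0.001], [-0.976, -0.219, -0.001], [0.001, -0.001, -1.0]]
force: [-1.3, -0.8, 3.9]
opening: 0.157
```

{"api": "play_rows", "payload": {
  "series": [
    {"tx":0.0,"ty":0.0,"tz":-0.003,"turn":0},
    {"tx":0,"ty":0,"tz":0,"turn":0},
    {"tx":0,"ty":0,"tz":0,"turn":0}
  ]
}}

```text
time_s: 15.9
position: [0.5635, -0.2166, 0.2071]
tcp_rot: [[0.219, -0.976, 0.001], [-0.976, -0.219, -0.0], [0.001, -0.001, -1.0]]
force: [-0.0, -0.1, 4.4]
opening: 0.158
```

{"api": "play_rows", "payload": {
  "series": [
    {"tx":0.0,"ty":0.0,"tz":-0.003,"turn":0},
    {"tx":0,"ty":0,"tz":0,"turn":0},
    {"tx":0,"ty":0,"tz":0,"turn":0}
  ]
}}

```text
time_s: 16.2
position: [0.5634, -0.2167, 0.2048]
tcp_rot: [[0.219, -0.976, 0.001], [-0.976, -0.219, -0.001], [0.001, -0.001, -1.0]]
force: [-1.1, -0.4, 4.8]
opening: 0.159
```

{"api": "play_rows", "payload": {
  "series": [
    {"tx":0.0,"ty":0.0,"tz":-0.003,"turn":0},
    {"tx":0,"ty":0,"tz":0,"turn":0},
    {"tx":0,"ty":0,"tz":0,"turn":0}
  ]
}}

```text
time_s: 16.5
position: [0.5634, -0.2167, 0.2025]
tcp_rot: [[0.219, -0.976, 0.001], [-0.976, -0.219, -0.001], [0.001, -0.001, -1.0]]
force: [-1.1, -0.8, 6.5]
opening: 0.16
```

{"api": "play_rows", "payload": {
  "series": [
    {"tx":-0.003,"ty":-0.0007,"tz":-0.0018,"turn":0},
    {"tx":0,"ty":0,"tz":0,"turn":0},
    {"tx":0,"ty":0,"tz":0,"turn":0}
  ]
}}

```text
time_s: 16.8
position: [0.5608, -0.2173, 0.2011]
tcp_rot: [[0.219, -0.976, 0.001], [-0.976, -0.219, -0.001], [0.001, -0.001, -1.0]]
force: [-0.8, -0.5, 6.0]
opening: 0.157
```

{"api": "play_rows", "payload": {
  "series": [
    {"tx":-0.003,"ty":-0.0007,"tz":-0.0018,"turn":0},
    {"tx":0,"ty":0,"tz":0,"turn":0},
    {"tx":0,"ty":0,"tz":0,"turn":0}
  ]
}}

```text
time_s: 17.1
position: [0.5584, -0.2179, 0.1996]
tcp_rot: [[0.219, -0.976, 0.001], [-0.976, -0.219, -0.001], [0.001, -0.0, -1.0]]
force: [-1.7, -0.2, 6.0]
opening: 0.155
```

```bash
python3 snap.py 10 side wrist; python3 zs.py 10;python3 - <<'E'
import cv2,pickle
D=pickle.load(open("d10.pkl","rb"))
cv2.imwrite("pics/w10.png",cv2.resize(D["wrist"]["pixels"][120:280,180:380],None,fx=3.9,fy=3.7,interpolation=cv2.INTER_CUBIC))
E
```

```text
17.2 [ 0.5584 -0.2179  0.1996] [-0.16 -0.65  6.95] [ 0.141 -0.044  0.011] 0.1566 [-32.   34.9  90.7  -0.   54.3  45.4]
lx -0.03728958979747477 -0.0004311367479136949
```

View pics/zs10.png

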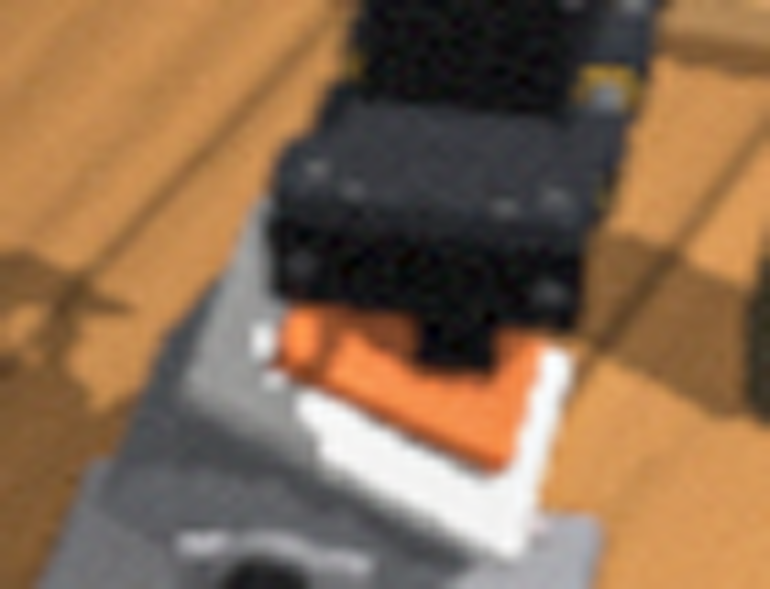

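View pics/w10.png

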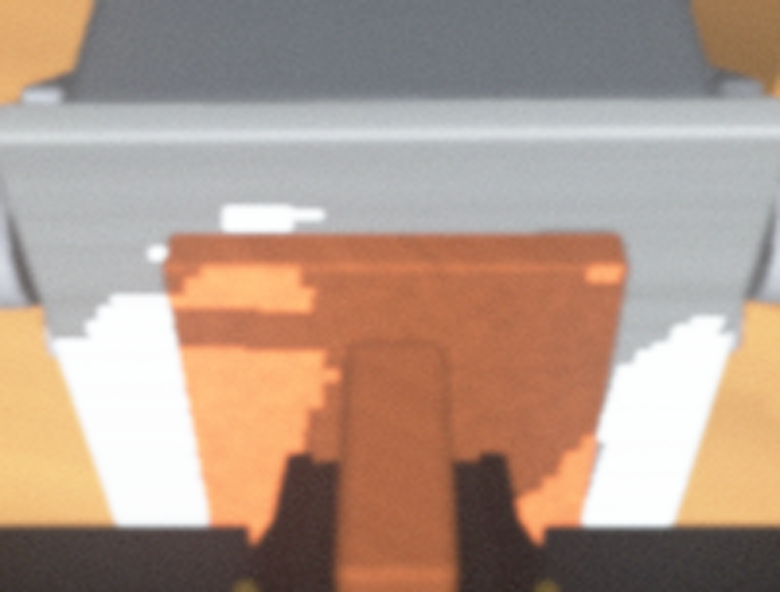

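{"api": "play_rows", "payload": {
  "series": [
    {"tx":-0.005,"ty":-0.001,"tz":0.02,"turn":0},
    {"tx":0,"ty":0,"tz":0.058,"turn":0},
    {"tx":0.037,"ty":0.0085,"tz":0,"turn":0},
    {"tx":0.037,"ty":0.0085,"tz":0,"turn":0},
    {"tx":0.04,"ty":0.0088,"tz":0,"turn":0},
    {"tx":0,"ty":0,"tz":-0.016,"turn":0},
    {"tx":0,"ty":0,"tz":-0.016,"turn":0},
    {"tx":0,"ty":0,"tz":0,"turn":0},
    {"tx":0,"ty":0,"tz":0,"turn":0}
  ]
}}

```text
time_s: 18.1
position: [0.6439, -0.1978, 0.2346]
tcp_rot: [[0.218, -0.976, -0.003], [-0.976, -0.218, 0.001], [-0.002, 0.003, -1.0]]
force: [0.2, 0.0, -0.3]
opening: 0.159
```

{"api": "play_rows", "payload": {
  "series": [
    {"tx":-0.008,"ty":-0.0018,"tz":0,"turn":0},
    {"tx":0,"ty":0,"tz":0,"turn":0},
    {"tx":0,"ty":0,"tz":0,"turn":0}
  ]
}}

```text
time_s: 18.4
position: [0.6389, -0.1996, 0.2365]
tcp_rot: [[0.218, -0.976, 0.001], [-0.976, -0.218, -0.0], [0.001, -0.001, -1.0]]
force: [0.1, 0.1, -0.2]
opening: 0.162
```

Next, approach contact and rotate about 5 degrees more.

{"api": "play_rows", "payload": {
  "series": [
    {"tx":-0.004,"ty":-0.0009,"tz":0,"turn":0},
    {"tx":0,"ty":0,"tz":0,"turn":0},
    {"tx":0,"ty":0,"tz":0,"turn":0}
  ]
}}

```text
time_s: 18.7
position: [0.6359, -0.1999, 0.2359]
tcp_rot: [[0.219, -0.976, 0.0], [-0.976, -0.219, -0.0], [0.0, -0.0, -1.0]]
force: [0.2, 0.2, -0.8]
opening: 0.16
```

{"api": "play_rows", "payload": {
  "series": [
    {"tx":-0.004,"ty":-0.0009,"tz":0.001,"turn":0},
    {"tx":0,"ty":0,"tz":0,"turn":0},
    {"tx":0,"ty":0,"tz":0,"turn":0}
  ]
}}

```text
time_s: 19.0
position: [0.6344, -0.2005, 0.2374]
tcp_rot: [[0.219, -0.976, 0.005], [-0.976, -0.219, -0.0], [0.002, -0.005, -1.0]]
force: [4.8, 1.9, -1.1]
opening: 0.161
```

{"api": "play_rows", "payload": {
  "series": [
    {"tx":-0.003,"ty":-0.0007,"tz":0.001,"turn":0},
    {"tx":0,"ty":0,"tz":0,"turn":0},
    {"tx":0,"ty":0,"tz":0,"turn":0}
  ]
}}

```text
time_s: 19.3
position: [0.6334, -0.201, 0.2388]
tcp_rot: [[0.219, -0.976, 0.009], [-0.976, -0.219, -0.001], [0.003, -0.008, -1.0]]
force: [6.8, 2.6, 0.3]
opening: 0.161
```

{"api": "play_rows", "payload": {
  "series": [
    {"tx":-0.003,"ty":-0.0007,"tz":-0.001,"turn":0},
    {"tx":0,"ty":0,"tz":0,"turn":0},
    {"tx":0,"ty":0,"tz":0,"turn":0}
  ]
}}

```text
time_s: 19.6
position: [0.6324, -0.2012, 0.239]
tcp_rot: [[0.219, -0.976, 0.013], [-0.976, -0.219, -0.001], [0.003, -0.013, -1.0]]
force: [9.4, 3.9, 1.7]
opening: 0.156
```

{"api": "play_rows", "payload": {
  "series": [
    {"tx":-0.002,"ty":-0.0005,"tz":0,"turn":0},
    {"tx":0,"ty":0,"tz":0,"turn":0},
    {"tx":0,"ty":0,"tz":0,"turn":0}
  ]
}}

```text
time_s: 19.9
position: [0.6311, -0.2015, 0.2393]
tcp_rot: [[0.219, -0.976, 0.014], [-0.976, -0.219, -0.001], [0.004, -0.013, -1.0]]
force: [9.3, 4.7, 3.4]
opening: 0.158
```

```bash
python3 snap.py 11 wrist;python3 - <<'E'
import cv2,pickle
D=pickle.load(open("d11.pkl","rb"))
cv2.imwrite("pics/w11.png",cv2.resize(D["wrist"]["pixels"][160:280,200:360],None,fx=4.8,fy=4.8,interpolation=cv2.INTER_CUBIC))
E
```

```text
19.95 [ 0.6311 -0.2015  0.2393] [10.12  4.51  2.67] [ 0.88  -1.938  0.144] 0.1578 [-27.5  36.2  79.7   0.4  63.4  49.7]
```

View pics/w11.png

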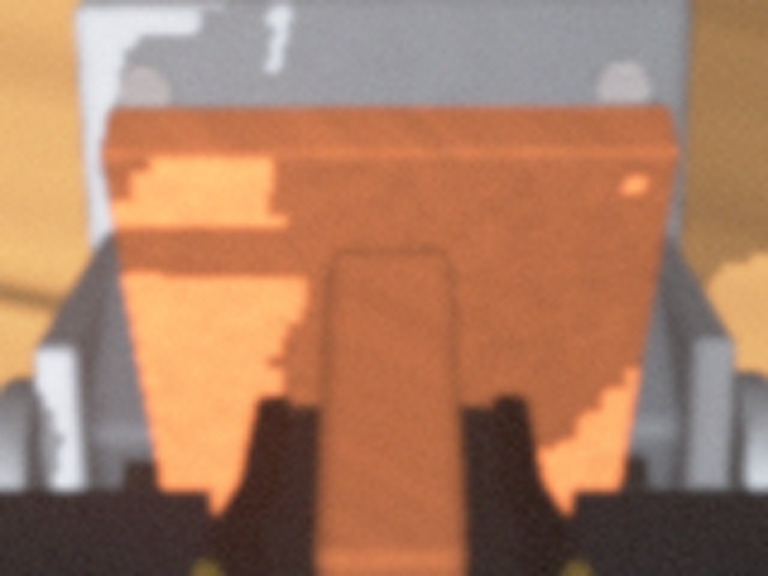

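```bash
cat > vp.py <<'E'
import pickle,cv2,numpy as np,sys
def edges(W,r0,r1,kind):
    p=W["pixels"].astype(float);b,g,r=p[...,0],p[...,1],p[...,2]
    sc=(r-b)/(r+g+b+1)  # orange saturation
    L=[];R=[]
    for y in range(r0,r1):
        s=cv2.GaussianBlur(sc[y:y+1],(5,1),0.7)[0]
        mid=282
        th=0.28
        def cross(d):
            x=mid+45*d
            while 2<x<557 and s[int(x)]>th: x+=d
            x=int(x);return x-d*( (th-s[x])/(s[x-d]-s[x]+1e-9))
        L.append(cross(-1));R.append(cross(1))
    return np.array(L),np.array(R)
for a in sys.argv[1:]:
    k,r0,r1=a.split(",");r0,r1=int(r0),int(r1)
    D=pickle.load(open(f"d{k}.pkl","rb"));W=D["wrist"];ys=np.arange(r0,r1)
    L,R=edges(W,r0,r1,0)
    def rob(v):
        m=np.ones(len(v),bool)
        for _ in range(4):
            c=np.polyfit(ys[m],v[m],1);e=v-np.polyval(c,ys);m=abs(e)<max(.6,2*np.std(e[m]))
        return c,e[m].std(),m.sum()
    (cl,el,nl),(cr,er,nr)=rob(L),rob(R)
    v=(cr[1]-cl[1])/(cl[0]-cr[0]);print(k,"vp row",v,"ang",np.degrees(np.arctan((v-W["cy"])/W["fy"])),el,er,nl,nr,cl[0],cr[0])
E
python3 vp.py 5,203,255 7,194,250 8,194,250 10,195,255 11,194,258
```

```text
5 vp row 326.60721747962447 ang 20.882833611563413 15.196440617826617 0.31875068011435004 40 39 0.8471887182696205 -0.06950935218569322
7 vp row 711.4633311631418 ang 58.06896666840758 11.583385662691168 0.16851286079305333 39 47 0.0626103384169689 -0.13315954392532592
8 vp row 388.05316532005554 ang 29.976379384737978 23.675010404812255 0.3042559202998324 45 47 0.43288626889593224 -0.18646468079120374
10 vp row -306.60428677613277 ang -58.48490830240923 18.760578485880913 10.349736188286522 47 49 -0.04444706861640654 0.11822510549258716
11 vp row 455.6944017251534 ang 38.37116206947768 19.515051749858774 0.7195040380943682 51 50 0.2259892812952474 -0.2131585503135573
```

```bash
cat > vp.py <<'E'
import pickle,cv2,numpy as np
def line(W,p0,p1,w=4):
    p=cv2.GaussianBlur(W["pixels"],(3,3),0.6).astype(float)
    sc=(p[...,2]-p[...,0])/(p.sum(2)+20)
    ys=np.arange(int(np.ceil(p0[1])),int(p1[1]));xs=[]
    for y in ys:
        x0=p0[0]+(p1[0]-p0[0])*(y-p0[1])/(p1[1]-p0[1]);c=np.arange(int(round(x0))-w,int(round(x0))+w+1)
        g=abs(sc[y,c+1]-sc[y,c-1]);g=np.maximum(g-.5*g.max(),0);xs.append((g*c).sum()/g.sum())
    xs=np.array(xs);m=np.ones(len(xs),bool)
    for _ in range(4):
        q=np.polyfit(ys[m],xs[m],1);e=xs-np.polyval(q,ys);m=abs(e)<max(.3,2*e[m].std())
    return q,e[m].std(),m.sum()
def ang(W,l,r):
    (a,ea,na),(b,eb,nb)=line(W,*l),line(W,*r)
    v=(b[1]-a[1])/(a[0]-b[0]);return round(np.degrees(np.arctan((v-W["cy"])/W["fy"])),2),round(v),round(ea,2),round(eb,2),na,nb,a.round(3),b.round(3)
if __name__=="__main__":
    g=lambda k:pickle.load(open(f"d{k}.pkl","rb"))["wrist"]
    f=lambda x0,y0,s,t:(lambda L:[((a/s+x0),(b/t+y0)) for a,b in L])
    z=f(180,120,3.9,3.7)
    print("10 tile",ang(g(10),z([(168,275),(208,515)]),z([(625,275),(583,515)])))
    print("10 plate",ang(g(10),z([(60,350),(115,520)]),z([(735,330),(675,520)])))
    z=f(200,160,4.8,4.8)
    print("11 tile",ang(g(11),z([(107,165),(158,485)]),z([(677,165),(627,485)])))
    # level d5 crop 180,130 scale2 (x-390)
    z=f(180,130,2,2)
    print("7 tile",ang(g(7),z([(88,128),(107,262)]),z([(318,128),(300,262)])))
    print("2 tile",ang(g(2),[(229,202),(231,255)],[(334,202),(332,255)]))
    print("2 plate",ang(g(2),[(204,180),(222,252)],[(357,180),(343,252)]))
E
python3 vp.py
```

```text
10 tile (np.float64(46.24), 535, np.float64(0.12), np.float64(0.16), np.int64(58), np.int64(50), array([1.72000e-01, 1.88952e+02]), array([-1.7200e-01,  3.7328e+02]))
10 plate (np.float64(41.89), 489, np.float64(0.05), np.float64(0.03), np.int64(43), np.int64(44), array([  0.331, 122.442]), array([-3.02000e-01,  4.31581e+02]))
11 tile (np.float64(47.58), 551, np.float64(0.3), np.float64(0.38), np.int64(61), np.int64(61), array([1.61000e-01, 1.89938e+02]), array([-1.75000e-01,  3.74708e+02]))
7 tile (np.float64(55.43), 663, np.float64(0.45), np.float64(0.19), np.int64(67), np.int64(57), array([1.21000e-01, 1.99443e+02]), array([-1.26000e-01,  3.63106e+02]))
2 tile (np.float64(70.56), 1098, np.float64(0.08), np.float64(0.11), np.int64(53), np.int64(44), array([5.20000e-02, 2.17987e+02]), array([-6.50000e-02,  3.47218e+02]))
2 plate (np.float64(41.81), 488, np.float64(0.08), np.float64(0.32), np.int64(58), np.int64(57), array([  0.268, 153.667]), array([-2.37000e-01,  4.00492e+02]))
```

{"api": "play_rows", "payload": {
  "series": [
    {"tx":-0.0018,"ty":-0.0004,"tz":0,"turn":0},
    {"tx":0,"ty":0,"tz":0,"turn":0},
    {"tx":0,"ty":0,"tz":0,"turn":0}
  ]
}}

```text
time_s: 20.25
position: [0.6299, -0.2017, 0.2396]
tcp_rot: [[0.219, -0.976, 0.014], [-0.976, -0.219, -0.001], [0.004, -0.014, -1.0]]
force: [9.3, 4.4, 2.8]
opening: 0.162
```

{"api": "play_rows", "payload": {
  "series": [
    {"tx":0.012,"ty":0.0027,"tz":0,"turn":0},
    {"tx":0,"ty":0,"tz":0.03,"turn":0},
    {"tx":-0.04,"ty":-0.009,"tz":0.005,"turn":0},
    {"tx":-0.04,"ty":-0.009,"tz":0,"turn":0},
    {"tx":0,"ty":0,"tz":0,"turn":0},
    {"tx":0,"ty":0,"tz":0,"turn":0}
  ]
}}

```text
time_s: 20.85
position: [0.5695, -0.215, 0.2643]
tcp_rot: [[0.218, -0.976, -0.002], [-0.976, -0.218, 0.0], [-0.001, 0.002, -1.0]]
force: [0.5, -0.4, -1.4]
opening: 0.157
```

```bash
python3 snap.py 12 wrist side; python3 zs.py 12
python3 - <<'E'
import cv2,pickle
D=pickle.load(open("d12.pkl","rb"))
cv2.imwrite("pics/w12.png",cv2.resize(D["wrist"]["pixels"][120:280,180:380],None,fx=3.9,fy=3.7,interpolation=cv2.INTER_CUBIC))
E
```

```text
20.95 [ 0.571  -0.2149  0.2644] [ 1.12  0.28 -1.52] [ 0.036  0.025 -0.034] 0.1564 [-31.1  30.9  85.9  -0.   63.2  46.2]
lx -0.024404842348734426 -0.0003474508552514348
```

View pics/w12.png

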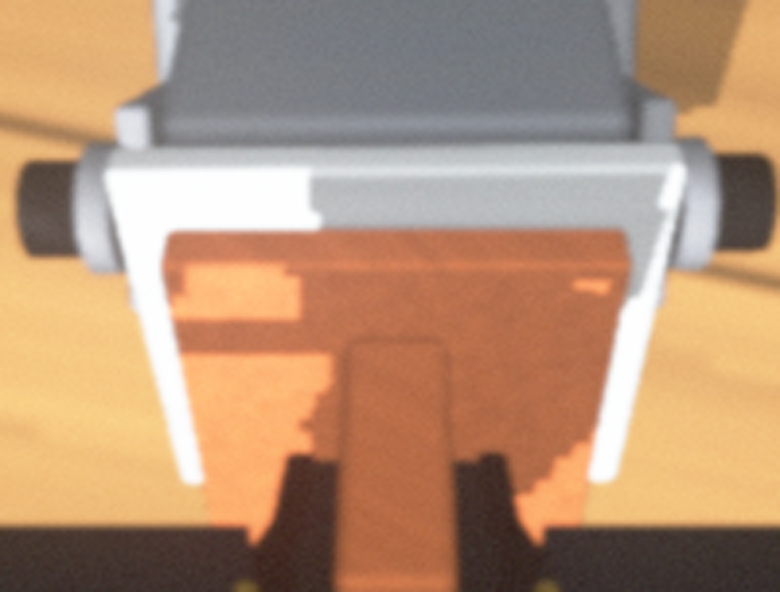

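View pics/zs12.png

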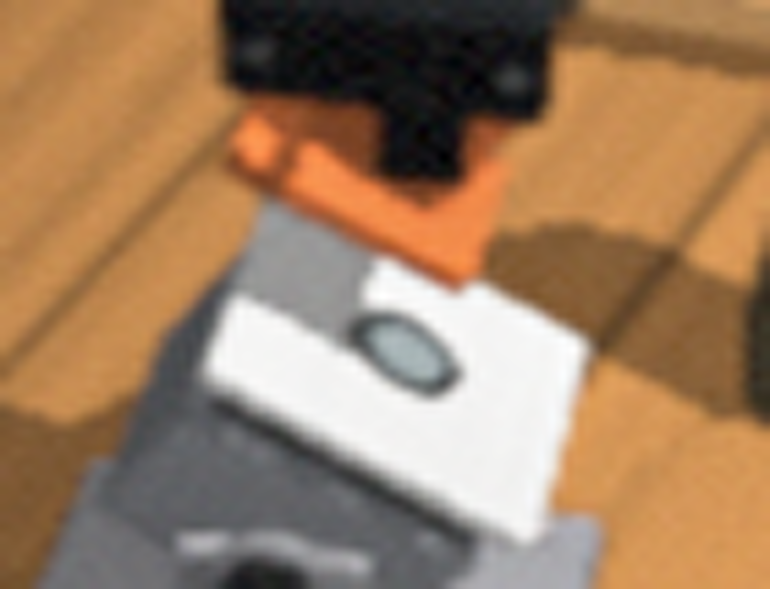

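Run:
```python
from vp import *
from h import *
D=pickle.load(open("d12.pkl","rb"));W=D["wrist"]
z=lambda L:[(a/3.9+180,b/3.7+120) for a,b in L]
print("tile",ang(W,z([(166,275),(206,515)]),z([(628,285),(586,515)])))
print("tileupper",ang(W,z([(166,275),(206,470)]),z([(628,285),(592,470)])))
print("plate",ang(W,z([(112,190),(182,470)]),z([(683,190),(615,470)])))
# side slope: tile vs plate
S=D["side"]; s=D["state"]["position"];yaw=np.radians(12.77);ex=np.array([np.cos(yaw),np.sin(yaw),0]);ey=np.array([-np.sin(yaw),np.cos(yaw),0]);ez=np.array([0,0,1]);G=s-[0,0,.051]
for t in (22,24,26,28,30,32):
    c,sn=np.cos(np.radians(t)),np.sin(np.radians(t));u=c*ex+sn*ez;n=-sn*ex+c*ez
    q=(proj([G-.033*n+.03*ey+a*u for a in (.035,-.035)],S)-[270,110])*[11,9.5];d=q[1]-q[0];print(t,(d[1]/d[0]).round(3),q.round(0).tolist())
```

```text
tile (np.float64(44.39), 515, np.float64(0.11), np.float64(0.13), np.int64(55), np.int64(46), array([  0.19 , 184.891]), array([-1.78000e-01,  3.74019e+02]))
tileupper (np.float64(43.98), 510, np.float64(0.11), np.float64(0.11), np.int64(52), np.int64(44), array([  0.19 , 184.821]), array([-1.83000e-01,  3.75153e+02]))
plate (np.float64(38.99), 461, np.float64(0.36), np.float64(0.34), np.int64(65), np.int64(63), array([  0.277, 157.576]), array([-2.45000e-01,  3.98376e+02]))
22 0.414 [[222.0, 187.0], [477.0, 293.0]]
24 0.445 [[220.0, 182.0], [471.0, 294.0]]
26 0.477 [[218.0, 177.0], [465.0, 295.0]]
28 0.511 [[216.0, 172.0], [458.0, 296.0]]
30 0.546 [[214.0, 167.0], [452.0, 297.0]]
32 0.583 [[213.0, 162.0], [445.0, 297.0]]
```

{"api": "play_rows", "payload": {
  "series": [
    {"tx":-0.0172,"ty":-0.0035,"tz":-0.02,"turn":0},
    {"tx":0,"ty":0,"tz":-0.025,"turn":0},
    {"tx":0,"ty":0,"tz":-0.0234,"turn":0},
    {"tx":0,"ty":0,"tz":0,"turn":0},
    {"tx":0,"ty":0,"tz":0,"turn":0},
    {"tx":0,"ty":0,"tz":0,"turn":0}
  ]
}}

```text
time_s: 21.55
position: [0.5578, -0.2178, 0.2107]
tcp_rot: [[0.22, -0.976, 0.002], [-0.976, -0.22, -0.001], [0.002, -0.001, -1.0]]
force: [0.7, -0.5, -1.3]
opening: 0.162
```

```bash
python3 snap.py 13 wrist
python3 - <<'E'
import cv2,pickle
from h import *
from vp import ang
D=pickle.load(open("d13.pkl","rb"));W=D["wrist"]
cv2.imwrite("pics/w13.png",cv2.resize(D["wrist"]["pixels"][120:280,180:380],None,fx=3.9,fy=3.7,interpolation=cv2.INTER_CUBIC))
s=D["state"]["position"];lx=(s[0]-.5947)*.9753+(s[1]+.2092)*.221;zr=s[2]-.136
print("n",-lx*.5045+zr*.8634-.0331-.045,"u",lx*.8634+zr*.5045)
E
```

```text
21.6 [ 0.5577 -0.2178  0.2109] [ 1.02 -0.46 -0.26] [-0.028 -0.017 -0.001] 0.1571 [-32.   34.   90.3  -0.   55.5  45.3]
n 0.005730809736332686 u 0.00500476627212465
```

View pics/w13.png

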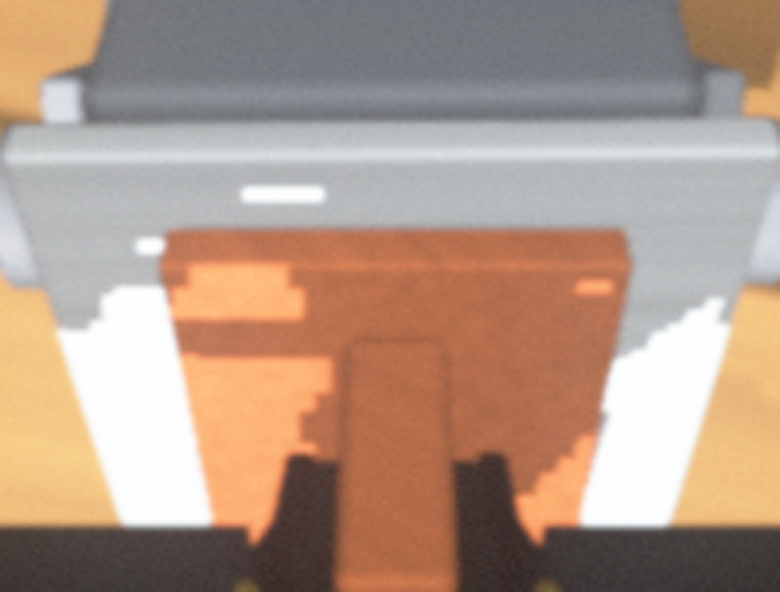

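{"api": "play_rows", "payload": {
  "series": [
    {"tx":0.0024,"ty":0.0012,"tz":-0.0068,"turn":0},
    {"tx":0,"ty":0,"tz":0,"turn":0},
    {"tx":0,"ty":0,"tz":0,"turn":0}
  ]
}}

```text
time_s: 21.9
position: [0.5592, -0.2168, 0.2052]
tcp_rot: [[0.219, -0.976, 0.002], [-0.976, -0.219, -0.001], [0.001, -0.001, -1.0]]
force: [-0.4, -1.1, 2.1]
opening: 0.154
```

{"api": "play_rows", "payload": {
  "series": [
    {"tx":0.0002,"ty":0,"tz":-0.0028,"turn":0},
    {"tx":0,"ty":0,"tz":0,"turn":0},
    {"tx":0,"ty":0,"tz":0,"turn":0}
  ]
}}

```text
time_s: 22.2
position: [0.559, -0.2167, 0.2025]
tcp_rot: [[0.219, -0.976, 0.001], [-0.976, -0.219, -0.0], [0.001, -0.001, -1.0]]
force: [-1.5, 0.3, 3.9]
opening: 0.161
```

{"api": "play_rows", "payload": {
  "series": [
    {"tx":0.0002,"ty":0,"tz":-0.0028,"turn":0},
    {"tx":0,"ty":0,"tz":0,"turn":0},
    {"tx":0,"ty":0,"tz":0,"turn":0}
  ]
}}

```text
time_s: 22.5
position: [0.5591, -0.2167, 0.2002]
tcp_rot: [[0.219, -0.976, 0.0], [-0.976, -0.219, -0.0], [0.0, -0.0, -1.0]]
force: [-1.1, -0.0, 5.5]
opening: 0.16
```

{"api": "play_rows", "payload": {
  "series": [
    {"tx":0.0002,"ty":0,"tz":-0.0028,"turn":0},
    {"tx":0,"ty":0,"tz":0,"turn":0},
    {"tx":0,"ty":0,"tz":0,"turn":0}
  ]
}}

```text
time_s: 22.8
position: [0.5593, -0.2167, 0.1982]
tcp_rot: [[0.219, -0.976, 0.001], [-0.976, -0.219, -0.0], [0.001, -0.001, -1.0]]
force: [-0.7, 0.3, 6.2]
opening: 0.157
```

{"api": "play_rows", "payload": {
  "series": [
    {"tx":0.0012,"ty":0.0003,"tz":-0.0022,"turn":0},
    {"tx":0,"ty":0,"tz":0,"turn":0},
    {"tx":0,"ty":0,"tz":0,"turn":0}
  ]
}}

```text
time_s: 23.1
position: [0.56, -0.2165, 0.1965]
tcp_rot: [[0.219, -0.976, 0.0], [-0.976, -0.219, -0.001], [0.001, 0.0, -1.0]]
force: [-2.2, -1.1, 7.4]
opening: 0.155
```

```bash
python3 snap.py 14 wrist side
cat > an.py <<'E'
import cv2,pickle,sys
from h import *
from vp import ang
k=sys.argv[1]
D=pickle.load(open(f"d{k}.pkl","rb"));W=D["wrist"]
cv2.imwrite(f"pics/w{k}.png",cv2.resize(W["pixels"][120:280,180:380],None,fx=3.9,fy=3.7,interpolation=cv2.INTER_CUBIC))
s=D["state"]["position"];lx=(s[0]-.5947)*.9753+(s[1]+.2092)*.221;zr=s[2]-.136
print("n",-lx*.5045+zr*.8634-.0331-.045,"u",lx*.8634+zr*.5045)
z=lambda L:[(a/3.9+180,b/3.7+120) for a,b in L]
print("tile",ang(W,z([(168,278),(207,515)]),z([(628,285),(585,515)])))
print("plate",ang(W,z([(62,345),(120,520)]),z([(738,330),(672,520)])))
E
python3 an.py 14; python3 zs.py 14
```

```text
23.2 [ 0.56   -0.2165  0.1965] [-2.51 -0.52  7.6 ] [0.13  0.018 0.07 ] 0.1557 [-31.8  35.3  90.6  -0.   54.1  45.6]
n -0.007982251905587122 u -0.00010275141334660162
tile (np.float64(44.77), 519, np.float64(0.25), np.float64(0.14), np.int64(58), np.int64(55), array([  0.189, 182.91 ]), array([-1.89000e-01,  3.78652e+02]))
plate (np.float64(41.62), 486, np.float64(0.05), np.float64(0.08), np.int64(39), np.int64(41), array([  0.332, 122.039]), array([-3.19000e-01,  4.38878e+02]))
lx -0.03546383549875347 0.0005509465657774944
```

View pics/w14.png

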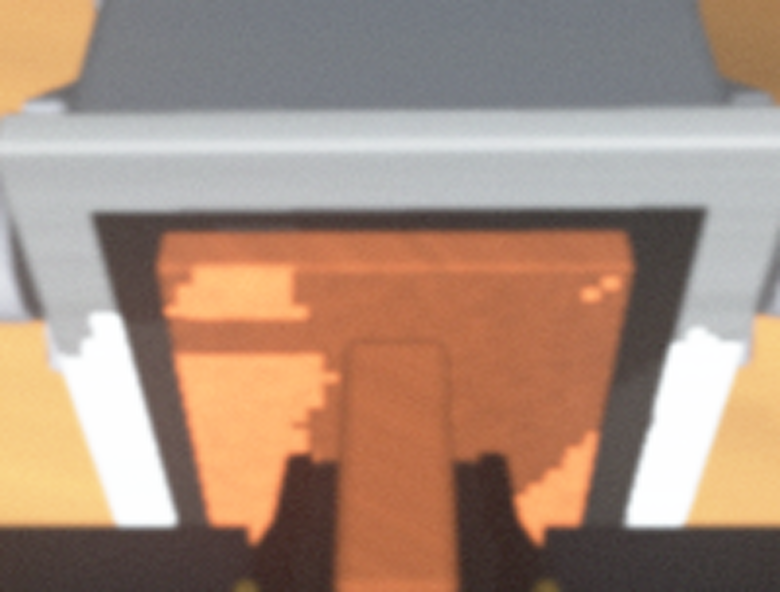

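View pics/zs14.png

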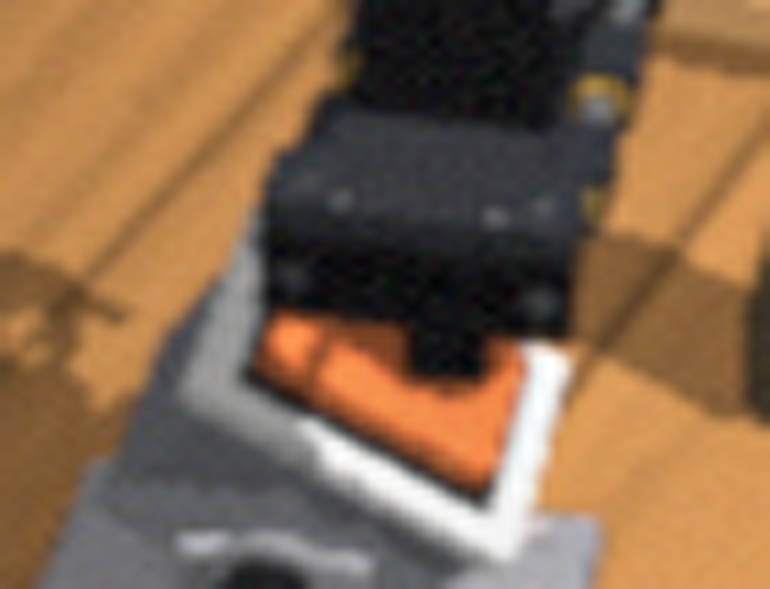

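```bash
cat > side.py <<'E'
import pickle,cv2,sys
from h import *
k=sys.argv[1];D=pickle.load(open(f"d{k}.pkl","rb"));S=D["side"];s=D["state"]["position"]
yaw=np.radians(12.77);ex=np.array([np.cos(yaw),np.sin(yaw),0]);ey=np.array([-np.sin(yaw),np.cos(yaw),0]);ez=np.array([0,0,1]);G=s-[0,0,.051]
p=float(sys.argv[2])
for t in (24,26,28,29,30,31,32,34):
    c,sn=np.cos(np.radians(t)),np.sin(np.radians(t));u=c*ex+sn*ez;n=-sn*ex+c*ez
    q=(proj([G-.033*n+.03*ey+a*u for a in (.035,-.035)],S)-[270,110])*[11,9.5];d=q[1]-q[0]
    q2=(proj([G-.025*n+.03*ey+a*u for a in (.035,-.035)],S)-[270,110])*[11,9.5];d2=q2[1]-q2[0]
    P,_=reader(.5947,-.2092,yaw,np.radians(t),p);r=(proj(P[[0,3]],S)-[270,110])*[11,9.5];e=r[1]-r[0]
    print(t,"tile low",(d[1]/d[0]).round(3),"tile top",(d2[1]/d2[0]).round(3),q.round(0).tolist(),"plate",(e[1]/e[0]).round(3),r.round(0).tolist())
im=S["pixels"][110:172,270:340]
cv2.imwrite(f"pics/zz{k}.png",cv2.resize(im[30:62,10:55],None,fx=17,fy=17,interpolation=cv2.INTER_CUBIC))
E
python3 side.py 14 .008
```

```text
24 tile low 0.438 tile top 0.439 [[256.0, 382.0], [497.0, 488.0]] plate 0.436 [[161.0, 386.0], [511.0, 539.0]]
26 tile low 0.469 tile top 0.47 [[254.0, 378.0], [491.0, 489.0]] plate 0.467 [[168.0, 384.0], [512.0, 545.0]]
28 tile low 0.502 tile top 0.503 [[252.0, 373.0], [484.0, 490.0]] plate 0.499 [[176.0, 382.0], [512.0, 550.0]]
29 tile low 0.518 tile top 0.52 [[251.0, 371.0], [481.0, 490.0]] plate 0.516 [[180.0, 382.0], [513.0, 553.0]]
30 tile low 0.535 tile top 0.537 [[251.0, 369.0], [478.0, 490.0]] plate 0.533 [[184.0, 381.0], [513.0, 556.0]]
31 tile low 0.553 tile top 0.555 [[250.0, 366.0], [475.0, 491.0]] plate 0.55 [[188.0, 380.0], [513.0, 559.0]]
32 tile low 0.571 tile top 0.573 [[249.0, 364.0], [472.0, 491.0]] plate 0.568 [[192.0, 379.0], [513.0, 562.0]]
34 tile low 0.608 tile top 0.61 [[248.0, 359.0], [466.0, 491.0]] plate 0.604 [[200.0, 378.0], [513.0, 568.0]]
```

View pics/zz14.png

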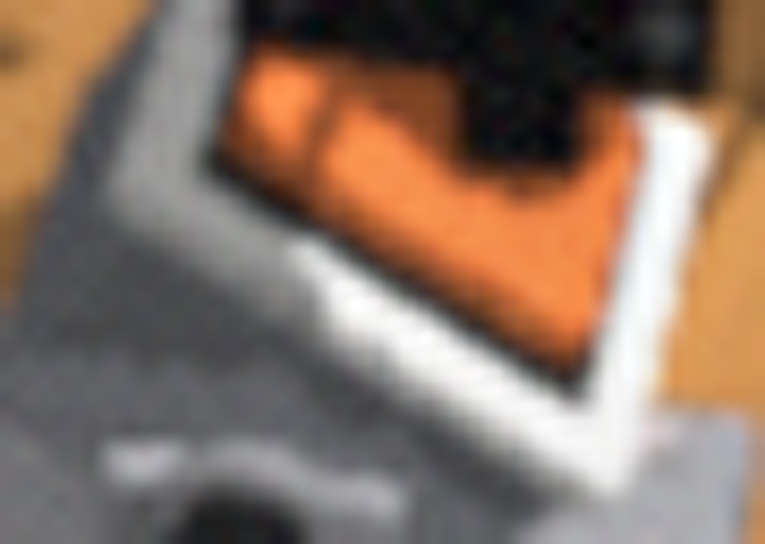

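{"api": "play_rows", "payload": {
  "series": [
    {"tx":-0.005,"ty":-0.001,"tz":0.02,"turn":0},
    {"tx":0,"ty":0,"tz":0.06,"turn":0},
    {"tx":0.0367,"ty":0.0081,"tz":0,"turn":0},
    {"tx":0.0367,"ty":0.0081,"tz":0,"turn":0},
    {"tx":0.0367,"ty":0.0081,"tz":0,"turn":0},
    {"tx":0,"ty":0,"tz":-0.014,"turn":0},
    {"tx":0,"ty":0,"tz":-0.014,"turn":0},
    {"tx":-0.006,"ty":-0.0013,"tz":0,"turn":0},
    {"tx":0,"ty":0,"tz":0,"turn":0},
    {"tx":0,"ty":0,"tz":0,"turn":0}
  ]
}}

```text
time_s: 24.2
position: [0.6386, -0.1992, 0.2377]
tcp_rot: [[0.218, -0.976, -0.0], [-0.976, -0.218, 0.0], [-0.0, 0.0, -1.0]]
force: [-0.0, 0.3, -2.0]
opening: 0.158
```

{"api": "play_rows", "payload": {
  "series": [
    {"tx":-0.007,"ty":-0.0015,"tz":0,"turn":0},
    {"tx":0,"ty":0,"tz":0,"turn":0},
    {"tx":0,"ty":0,"tz":0,"turn":0}
  ]
}}

```text
time_s: 24.5
position: [0.6336, -0.2001, 0.238]
tcp_rot: [[0.219, -0.976, 0.001], [-0.976, -0.219, -0.0], [0.0, -0.0, -1.0]]
force: [0.1, 0.2, -0.1]
opening: 0.158
```

{"api": "play_rows", "payload": {
  "series": [
    {"tx":-0.005,"ty":-0.0011,"tz":0,"turn":0},
    {"tx":0,"ty":0,"tz":0,"turn":0},
    {"tx":0,"ty":0,"tz":0,"turn":0}
  ]
}}

```text
time_s: 24.8
position: [0.6312, -0.2008, 0.2384]
tcp_rot: [[0.219, -0.976, 0.004], [-0.976, -0.219, -0.001], [0.002, -0.004, -1.0]]
force: [3.2, 0.7, -0.3]
opening: 0.161
```

{"api": "play_rows", "payload": {
  "series": [
    {"tx":-0.004,"ty":-0.0009,"tz":0.0005,"turn":0},
    {"tx":0,"ty":0,"tz":0,"turn":0},
    {"tx":0,"ty":0,"tz":0,"turn":0}
  ]
}}

```text
time_s: 25.1
position: [0.6298, -0.2014, 0.2395]
tcp_rot: [[0.219, -0.976, 0.009], [-0.976, -0.219, -0.001], [0.003, -0.009, -1.0]]
force: [8.6, 2.7, 1.0]
opening: 0.157
```

{"api": "play_rows", "payload": {
  "series": [
    {"tx":-0.002,"ty":-0.0005,"tz":0,"turn":0},
    {"tx":0,"ty":0,"tz":0,"turn":0},
    {"tx":0,"ty":0,"tz":0,"turn":0}
  ]
}}

```text
time_s: 25.4
position: [0.6292, -0.2015, 0.2399]
tcp_rot: [[0.219, -0.976, 0.012], [-0.976, -0.219, -0.001], [0.004, -0.012, -1.0]]
force: [9.9, 3.0, 0.4]
opening: 0.163
```

{"api": "play_rows", "payload": {
  "series": [
    {"tx":-0.0015,"ty":-0.0003,"tz":0,"turn":0},
    {"tx":0,"ty":0,"tz":0,"turn":0},
    {"tx":0,"ty":0,"tz":0,"turn":0}
  ]
}}

```text
time_s: 25.7
position: [0.6285, -0.2017, 0.2401]
tcp_rot: [[0.219, -0.976, 0.013], [-0.976, -0.219, -0.001], [0.004, -0.013, -1.0]]
force: [10.9, 3.3, 0.1]
opening: 0.158
```

{"api": "play_rows", "payload": {
  "series": [
    {"tx":-0.001,"ty":-0.0002,"tz":0,"turn":0},
    {"tx":0,"ty":0,"tz":0,"turn":0},
    {"tx":0,"ty":0,"tz":0,"turn":0}
  ]
}}

```text
time_s: 26.0
position: [0.6279, -0.2018, 0.2403]
tcp_rot: [[0.219, -0.976, 0.014], [-0.976, -0.219, -0.001], [0.004, -0.013, -1.0]]
force: [10.6, 4.5, 1.5]
opening: 0.162
```

{"api": "play_rows", "payload": {
  "series": [
    {"tx":0.012,"ty":0.0027,"tz":0,"turn":0},
    {"tx":0,"ty":0,"tz":0.032,"turn":0},
    {"tx":-0.046,"ty":-0.0105,"tz":0,"turn":0},
    {"tx":-0.046,"ty":-0.0105,"tz":0,"turn":0},
    {"tx":0,"ty":0,"tz":0,"turn":0},
    {"tx":0,"ty":0,"tz":0,"turn":0}
  ]
}}

```text
time_s: 26.6
position: [0.5577, -0.2172, 0.2631]
tcp_rot: [[0.218, -0.976, -0.003], [-0.976, -0.218, 0.001], [-0.001, 0.003, -1.0]]
force: [0.1, 0.8, -0.3]
opening: 0.159
```

```bash
python3 snap.py 15 wrist side
python3 - <<'E'
from vp import *
W=pickle.load(open("d15.pkl","rb"))["wrist"]
z=lambda L:[(a/3.9+180,b/3.7+120) for a,b in L]
print("tile",ang(W,z([(166,280),(206,515)]),z([(628,285),(586,515)])))
cv2.imwrite("pics/w15.png",cv2.resize(W["pixels"][120:280,180:380],None,fx=3.9,fy=3.7,interpolation=cv2.INTER_CUBIC))
E
```

```text
26.7 [ 0.5594 -0.2172  0.2635] [ 0.28 -1.01 -1.15] [-0.006 -0.011  0.017] 0.1582 [-31.9  30.2  87.5  -0.   62.3  45.5]
tile (np.float64(45.25), 524, np.float64(0.24), np.float64(0.42), np.int64(55), np.int64(61), array([1.84000e-01, 1.85542e+02]), array([-1.76000e-01,  3.73996e+02]))
```

View pics/w15.png

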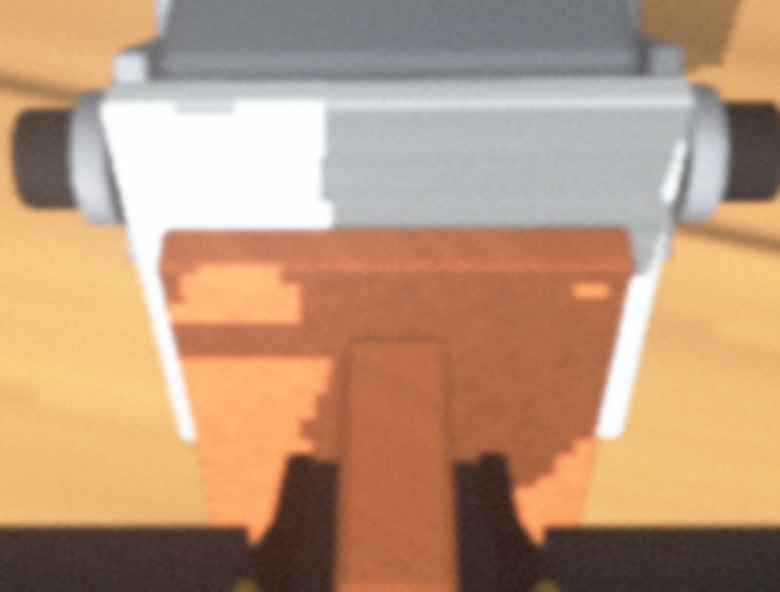

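{"api": "play_rows", "payload": {
  "series": [
    {"tx":-0.001,"ty":-0.0004,"tz":-0.033,"turn":0},
    {"tx":0,"ty":0,"tz":-0.033,"turn":0},
    {"tx":0,"ty":0,"tz":0,"turn":0},
    {"tx":0,"ty":0,"tz":0,"turn":0},
    {"tx":0,"ty":0,"tz":0,"turn":0}
  ]
}}

```text
time_s: 27.2
position: [0.5594, -0.2177, 0.2119]
tcp_rot: [[0.22, -0.976, 0.002], [-0.976, -0.22, -0.001], [0.002, -0.002, -1.0]]
force: [1.2, -0.1, -0.8]
opening: 0.158
```

{"api": "play_rows", "payload": {
  "series": [
    {"tx":0.0024,"ty":0.0005,"tz":-0.0068,"turn":0},
    {"tx":0,"ty":0,"tz":0,"turn":0},
    {"tx":0,"ty":0,"tz":0,"turn":0}
  ]
}}

```text
time_s: 27.5
position: [0.5607, -0.2173, 0.2063]
tcp_rot: [[0.219, -0.976, 0.002], [-0.976, -0.219, -0.001], [0.002, -0.001, -1.0]]
force: [0.1, -0.1, 1.4]
opening: 0.159
```

{"api": "play_rows", "payload": {
  "series": [
    {"tx":0.0002,"ty":0,"tz":-0.0028,"turn":0},
    {"tx":0,"ty":0,"tz":0,"turn":0},
    {"tx":0,"ty":0,"tz":0,"turn":0}
  ]
}}

```text
time_s: 27.8
position: [0.5604, -0.2172, 0.2034]
tcp_rot: [[0.219, -0.976, 0.001], [-0.976, -0.219, -0.001], [0.001, -0.001, -1.0]]
force: [0.3, -1.0, 3.6]
opening: 0.16
```

{"api": "play_rows", "payload": {
  "series": [
    {"tx":0.0002,"ty":0,"tz":-0.0028,"turn":0},
    {"tx":0,"ty":0,"tz":0,"turn":0},
    {"tx":0,"ty":0,"tz":0,"turn":0}
  ]
}}

```text
time_s: 28.1
position: [0.5605, -0.2171, 0.201]
tcp_rot: [[0.219, -0.976, 0.0], [-0.976, -0.219, -0.0], [0.0, -0.0, -1.0]]
force: [-0.9, -1.2, 5.1]
opening: 0.156
```

```bash
python3 snap.py 16 wrist side; python3 an.py 16; python3 side.py 16 .005 >/dev/null
```

```text
28.2 [ 0.5605 -0.217   0.201 ] [-0.6  -0.67  4.33] [-0.098  0.203  0.041] 0.1552 [-31.8  34.9  90.3  -0.   54.7  45.5]
n -0.004274009010227474 u 0.002469038222118032
tile (np.float64(40.1), 472, np.float64(0.1), np.float64(0.07), np.int64(53), np.int64(58), array([  0.218, 178.251]), array([-2.17000e-01,  3.83552e+02]))
plate (np.float64(41.95), 489, np.float64(0.1), np.float64(0.07), np.int64(45), np.int64(45), array([  0.332, 121.265]), array([-3.09000e-01,  4.35329e+02]))
```

View pics/w16.png

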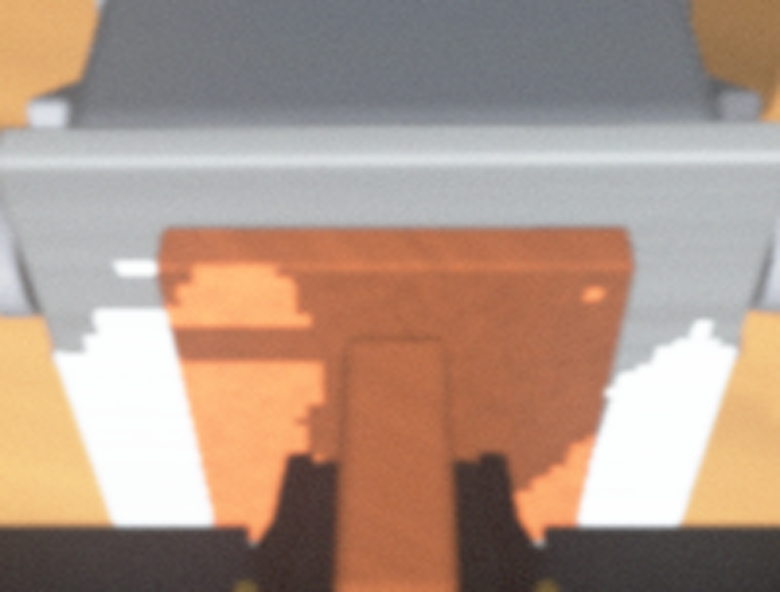

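View pics/zz16.png

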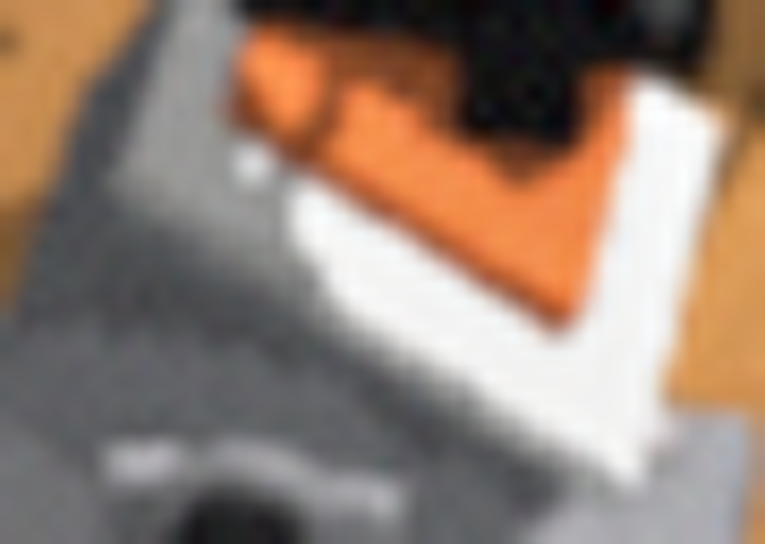

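```bash
cat > cen.py <<'E'
import pickle,sys
from h import *
k=sys.argv[1];p=float(sys.argv[2]);rt,rp=float(sys.argv[3]),float(sys.argv[4])
W=pickle.load(open(f"d{k}.pkl","rb"))["wrist"];E=np.array(W["extrinsics"])
yaw,t=np.radians(12.77),np.radians(30.3);c,s=np.cos(yaw),np.sin(yaw)
n=np.array([-np.sin(t)*c,-np.sin(t)*s,np.cos(t)]);u=np.array([np.cos(t)*c,np.cos(t)*s,np.sin(t)])
O=np.array([.5947,-.2092,.085])+(.045-p)*n
def hit(x,y):
    a,b=x/3.9+180-.4,y/3.7+120-.4
    d=E[:3,:3]@np.array([(a-W["cx"])/W["fx"],(b-W["cy"])/W["fy"],1]);l=((O-E[:3,3])@n)/(d@n);q=E[:3,3]+l*d-O
    return q@u,q@np.array([-s,c,0])
T=hit(394,rt);P=hit(394,rp);print("tile edge u,",T,"plate edge",P,"gap mm",1e3*(P[0]-T[0]))
for a in sys.argv[5:]:
    x,y=map(float,a.split(","));print(a,np.array(hit(x,y))*1e3)
E
python3 cen.py 16 .0047 228 165 162,230 630,230 52,350 741,350 115,520 685,520
```

```text
tile edge u, (np.float64(0.03768424907026868), np.float64(0.0013232490964708017)) plate edge (np.float64(0.04875001097479853), np.float64(0.0012988188685117757)) gap mm 11.065761904529847
162,230 [37.35635821 31.19414763]
630,230 [ 37.26898307 -29.06644651]
52,350 [12.47024773 50.55370143]
741,350 [ 12.3192546  -48.52914222]
115,520 [-34.76955     49.55704613]
685,520 [-34.93301643 -48.67258204]
```

{"api": "play_rows", "payload": {
  "series": [
    {"tx":-0.0006,"ty":-0.0001,"tz":-0.0029,"turn":0},
    {"tx":0,"ty":0,"tz":0,"turn":0},
    {"tx":0,"ty":0,"tz":0,"turn":0}
  ]
}}

```text
time_s: 28.5
position: [0.5599, -0.2171, 0.1988]
tcp_rot: [[0.219, -0.976, -0.0], [-0.976, -0.219, -0.0], [0.0, 0.0, -1.0]]
force: [-0.4, -1.8, 5.7]
opening: 0.158
```

{"api": "play_rows", "payload": {
  "series": [
    {"tx":-0.0006,"ty":-0.0001,"tz":-0.0029,"turn":0},
    {"tx":0,"ty":0,"tz":0,"turn":0},
    {"tx":0,"ty":0,"tz":0,"turn":0}
  ]
}}

```text
time_s: 28.8
position: [0.5595, -0.2172, 0.1967]
tcp_rot: [[0.219, -0.976, -0.0], [-0.976, -0.219, -0.0], [0.0, 0.0, -1.0]]
force: [-0.1, -1.3, 7.1]
opening: 0.162
```

```bash
cat > fm.py <<'E'
import sys,cv2,pickle,numpy as np
from rig import bot,vision
k=sys.argv[1];D={};F=[];M=[]
for n in ["wrist","side"]+["top"]*int(sys.argv[2]):
    D[n]=vision.capture(n);s=bot.read_state();F.append(s["force"]);M.append(s["moment"])
D["state"]=s;pickle.dump(D,open(f"d{k}.pkl","wb"))
F=np.mean(F,0)-[.45,-.1,-1.1];M=np.mean(M,0)-[.02,.0,0]
yaw=np.radians(12.77);ex=np.array([np.cos(yaw),np.sin(yaw),0]);ey=np.array([-np.sin(yaw),np.cos(yaw),0])
fx,fz=F@ex,F[2];my=M@ey
fn=-.5045*fx+.8634*fz;fu=.8634*fx+.5045*fz
print(s["time_s"],s["position"].round(4),"fx,fz,my",fx.round(2),fz.round(2),my.round(3),"Fn",fn.round(2),"Fu",fu.round(2),"press",((fn-2)/.7).round(1))
# contact point G + a*u -.033 n ; ref G+.16 z
for a in (.035,0,-.035):
    rx=.033*.5045+a*.8634;rz=-.16-.033*.8634+a*.5045;print(a,"pred my",round(rz*fx-rx*fz,3))
E
python3 fm.py 17 4; python3 an.py 17
```

```text
29.1 [ 0.5595 -0.2172  0.1968] fx,fz,my -1.7 8.25 0.386 Fn 7.99 Fu 2.69 press 8.6
0.035 pred my -0.096
0 pred my 0.183
-0.035 pred my 0.463
n -0.007401498064719063 u -0.0005532524736393298
tile (np.float64(43.18), 502, np.float64(0.21), np.float64(0.15), np.int64(57), np.int64(51), array([  0.201, 179.983]), array([-1.99000e-01,  3.81088e+02]))
plate (np.float64(41.89), 489, np.float64(0.08), np.float64(0.05), np.int64(42), np.int64(41), array([  0.331, 121.535]), array([-3.1200e-01,  4.3621e+02]))
```

View pics/w17.png

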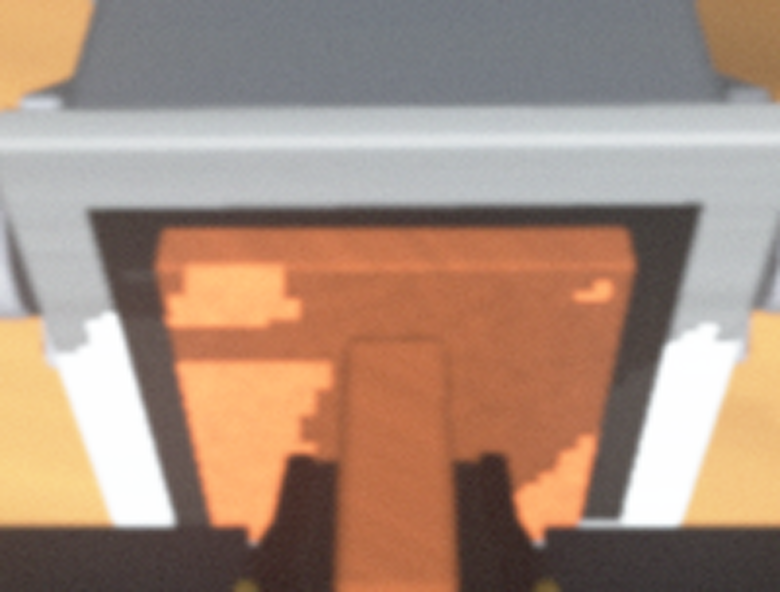

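```bash
python3 cen.py 17 .0082 228 146 160,230 632,230 50,350 741,350; python3 cen.py 14 .009 232 150 160,234 630,234
```

```text
tile edge u, (np.float64(0.03431443427285904), np.float64(0.0013973054204289123)) plate edge (np.float64(0.04853710509633226), np.float64(0.0013679511592890176)) gap mm 14.22267082347322
160,230 [33.9810133  31.61132288]
632,230 [ 33.90257378 -29.33685707]
50,350 [ 9.01679785 51.05419443]
741,350 [  8.88160658 -48.60136761]
tile edge u, (np.float64(0.03380135420080758), np.float64(0.001966758227179365)) plate edge (np.float64(0.04815111253665659), np.float64(0.0019368574144805987)) gap mm 14.349758335849012
160,234 [33.46502289 32.35021278]
630,234 [ 33.38589255 -28.67980046]
```

{"api": "play_rows", "payload": {
  "series": [
    {"tx":0.0024,"ty":0.0005,"tz":0.0009,"turn":0},
    {"tx":0.0024,"ty":0.0005,"tz":0.0009,"turn":0},
    {"tx":0,"ty":0,"tz":0,"turn":0},
    {"tx":0,"ty":0,"tz":0,"turn":0}
  ]
}}

```text
time_s: 29.5
position: [0.5609, -0.2163, 0.1969]
tcp_rot: [[0.22, -0.975, -0.007], [-0.975, -0.22, 0.0], [-0.002, 0.007, -1.0]]
force: [-4.8, -2.5, 4.9]
opening: 0.154
```

```bash
python3 fm.py 18 4; python3 an.py 18
```

```text
29.8 [ 0.5608 -0.2163  0.1969] fx,fz,my -6.05 5.81 1.261 Fn 8.07 Fu -2.3 press 8.7
0.035 pred my 0.762
0 pred my 1.044
-0.035 pred my 1.327
n -0.00803414897281924 u 0.000850653005846972
tile (np.float64(43.34), 503, np.float64(0.26), np.float64(0.12), np.int64(62), np.int64(53), array([  0.201, 180.257]), array([-1.97000e-01,  3.80684e+02]))
plate (np.float64(41.24), 482, np.float64(0.04), np.float64(0.14), np.int64(39), np.int64(45), array([  0.332, 122.417]), array([-3.29000e-01,  4.41615e+02]))
```

{"api": "play_rows", "payload": {
  "series": [
    {"tx":0.003,"ty":0.0007,"tz":0.0005,"turn":0},
    {"tx":0.001,"ty":0.0002,"tz":-0.001,"turn":0},
    {"tx":0,"ty":0,"tz":0,"turn":0},
    {"tx":0,"ty":0,"tz":0,"turn":0}
  ]
}}

```text
time_s: 30.2
position: [0.563, -0.2154, 0.1962]
tcp_rot: [[0.22, -0.975, -0.01], [-0.975, -0.22, 0.001], [-0.003, 0.009, -1.0]]
force: [-6.9, -2.8, 5.4]
opening: 0.154
```

```bash
python3 fm.py 19 2; python3 an.py 19
```

```text
30.4 [ 0.563  -0.2154  0.1962] fx,fz,my -7.87 5.71 1.603 Fn 8.9 Fu -3.91 press 9.9
0.035 pred my 1.076
0 pred my 1.388
-0.035 pred my 1.699
n -0.009814952113520563 u 0.002461090260942815
tile (np.float64(43.22), 502, np.float64(0.21), np.float64(0.15), np.int64(53), np.int64(54), array([  0.201, 180.112]), array([-1.99000e-01,  3.81179e+02]))
plate (np.float64(39.84), 469, np.float64(0.37), np.float64(0.24), np.int64(37), np.int64(45), array([  0.367, 114.967]), array([-3.32000e-01,  4.42664e+02]))
```

{"api": "play_rows", "payload": {
  "series": [
    {"tx":-0.0029,"ty":-0.0006,"tz":0.0014,"turn":0},
    {"tx":-0.0029,"ty":-0.0007,"tz":0.0014,"turn":0},
    {"tx":-0.0022,"ty":-0.0005,"tz":-0.0013,"turn":0},
    {"tx":-0.0022,"ty":-0.0005,"tz":-0.0013,"turn":0},
    {"tx":0,"ty":0,"tz":0,"turn":0},
    {"tx":0,"ty":0,"tz":0,"turn":0}
  ]
}}

```text
time_s: 31.0
position: [0.558, -0.2172, 0.1976]
tcp_rot: [[0.219, -0.976, -0.001], [-0.976, -0.219, 0.0], [-0.001, 0.001, -1.0]]
force: [-1.3, -0.9, 6.2]
opening: 0.161
```

```bash
python3 fm.py 20 5; python3 an.py 20; python3 side.py 20 .006
```

```text
31.35 [ 0.558  -0.2172  0.1975] fx,fz,my -2.0 7.12 0.378 Fn 7.16 Fu 1.87 press 7.4
0.035 pred my 0.008
0 pred my 0.258
-0.035 pred my 0.509
n -0.005996847939157966 u -0.001400658082773669
tile (np.float64(40.49), 475, np.float64(0.09), np.float64(0.34), np.int64(50), np.int64(60), array([  0.216, 178.602]), array([-2.12000e-01,  3.82318e+02]))
plate (np.float64(41.68), 487, np.float64(0.05), np.float64(0.05), np.int64(43), np.int64(44), array([  0.334, 121.64 ]), array([-3.15000e-01,  4.37461e+02]))
24 tile low 0.438 tile top 0.439 [[264.0, 380.0], [505.0, 486.0]] plate 0.437 [[164.0, 381.0], [514.0, 534.0]]
26 tile low 0.47 tile top 0.471 [[262.0, 376.0], [499.0, 487.0]] plate 0.468 [[172.0, 380.0], [516.0, 540.0]]
28 tile low 0.502 tile top 0.503 [[261.0, 371.0], [493.0, 488.0]] plate 0.5 [[180.0, 378.0], [517.0, 546.0]]
29 tile low 0.519 tile top 0.52 [[260.0, 369.0], [490.0, 488.0]] plate 0.516 [[184.0, 377.0], [517.0, 549.0]]
30 tile low 0.536 tile top 0.537 [[259.0, 366.0], [487.0, 488.0]] plate 0.533 [[188.0, 376.0], [517.0, 552.0]]
31 tile low 0.553 tile top 0.555 [[259.0, 364.0], [484.0, 488.0]] plate 0.55 [[192.0, 376.0], [518.0, 555.0]]
32 tile low 0.571 tile top 0.573 [[258.0, 362.0], [480.0, 489.0]] plate 0.568 [[196.0, 375.0], [518.0, 558.0]]
34 tile low 0.608 tile top 0.61 [[257.0, 357.0], [474.0, 489.0]] plate 0.605 [[204.0, 374.0], [518.0, 564.0]]
```

View pics/w20.png

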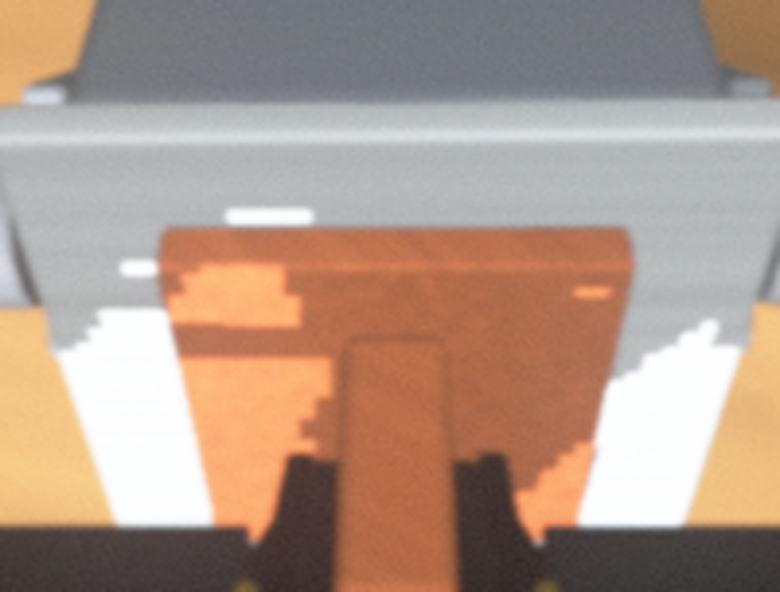

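View pics/zz20.png

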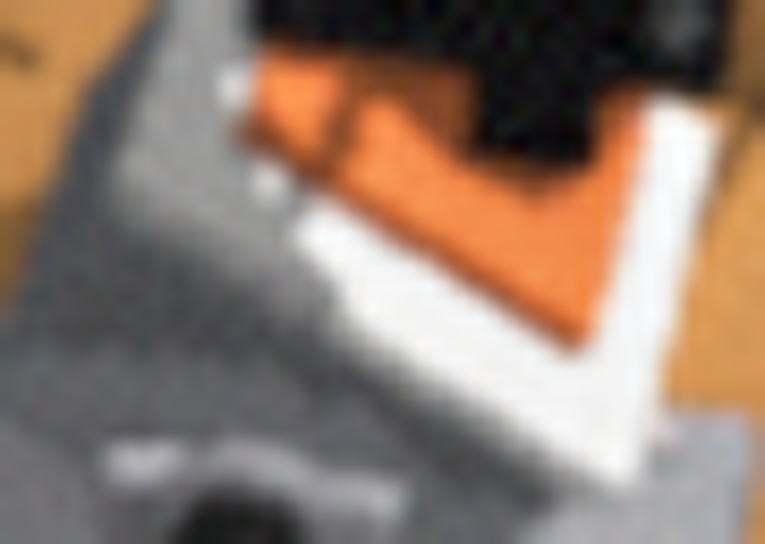

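Run:
```python
from vp import *
z=lambda L:[(a/3.9+180-.4,b/3.7+120-.4) for a,b in L]
def cols(W,r,l0,r0,w=6):
    p=cv2.GaussianBlur(W["pixels"],(3,3),0.6).astype(float);sc=(p[...,2]-p[...,0])/(p.sum(2)+20);o=[]
    for x0 in(l0,r0):
        c=np.arange(int(x0)-w,int(x0)+w+1);g=abs(sc[r,c+1]-sc[r,c-1]);g=np.maximum(g-.4*g.max(),0);o.append((g*c).sum()/g.sum())
    return o
for k,rows in ((10,(184,185,186,187,188,189)),(16,(182,183,184,185,186,187,188)),(17,(183,184,185,186,187)),(20,(182,183,184,185,186,187,188)),(14,(184,185,186,187,188))):
    W=pickle.load(open(f"d{k}.pkl","rb"))["wrist"]
    pl,_,_=line(W,*z([(62,345),(120,520)]));pr,_,_=line(W,*z([(738,330),(672,520)]))
    # vertical position of the far bottom edge of the tile (center columns)
    p=W["pixels"].astype(float);sc=((p[...,2]-p[...,0])/(p.sum(2)+20))[:,240:325].mean(1);g=abs(np.diff(sc[174:194]));e=174.5+(g*np.arange(len(g))).sum()/g.sum() if 0 else 174.5+np.argmax(g)
    for r in rows:
        a,b=cols(W,r,221,341);P=np.polyval(pr,r)-np.polyval(pl,r);print(k,r,"edge",e,round(a,1),round(b,1),"ratio mm",round(100*(b-a)/P,2))
```

```text
10 184 edge 183.5 223.4 338.4 ratio mm 59.65
10 185 edge 183.5 223.1 338.6 ratio mm 60.09
10 186 edge 183.5 223.2 338.9 ratio mm 60.43
10 187 edge 183.5 223.2 339.1 ratio mm 60.72
10 188 edge 183.5 223.1 339.3 ratio mm 61.1
10 189 edge 183.5 222.9 339.6 ratio mm 61.54
16 182 edge 181.5 221.8 340.0 ratio mm 59.87
16 183 edge 181.5 221.6 340.2 ratio mm 60.28
16 184 edge 181.5 221.3 340.4 ratio mm 60.72
16 185 edge 181.5 221.0 340.7 ratio mm 61.2
16 186 edge 181.5 220.9 340.9 ratio mm 61.56
16 187 edge 181.5 220.7 341.0 ratio mm 61.91
16 188 edge 181.5 220.5 341.2 ratio mm 62.36
17 183 edge 180.5 220.4 341.7 ratio mm 61.52
17 184 edge 180.5 220.0 341.9 ratio mm 61.99
17 185 edge 180.5 220.0 341.9 ratio mm 62.26
17 186 edge 180.5 219.8 342.1 ratio mm 62.62
17 187 edge 180.5 219.4 342.3 ratio mm 63.11
20 182 edge 181.5 221.9 340.0 ratio mm 59.71
20 183 edge 181.5 221.5 340.2 ratio mm 60.14
20 184 edge 181.5 221.2 340.4 ratio mm 60.62
20 185 edge 181.5 221.0 340.7 ratio mm 61.05
20 186 edge 181.5 220.9 340.9 ratio mm 61.42
20 187 edge 181.5 220.7 341.0 ratio mm 61.79
20 188 edge 181.5 220.5 341.2 ratio mm 62.22
14 184 edge 181.5 220.5 341.1 ratio mm 61.21
14 185 edge 181.5 220.4 341.3 ratio mm 61.58
14 186 edge 181.5 220.2 341.5 ratio mm 62.0
14 187 edge 181.5 219.9 341.8 ratio mm 62.49
14 188 edge 181.5 219.9 342.0 ratio mm 62.81
```

```bash
python3 cen.py 20 .007 228 143 52,350 744,350
python3 - <<'E'
import cv2,pickle
D=pickle.load(open("d20.pkl","rb"))
cv2.imwrite("pics/e20.png",cv2.resize(D["wrist"]["pixels"][140:200,150:330],None,fx=4.4,fy=9,interpolation=cv2.INTER_NEAREST))
cv2.imwrite("pics/t20.png",cv2.resize(D["top"]["pixels"][150:240,310:430],None,fx=6,fy=6,interpolation=cv2.INTER_CUBIC))
E
```

```text
tile edge u, (np.float64(0.033165469220038116), np.float64(0.0018129171335298574)) plate edge (np.float64(0.04791692683764599), np.float64(0.0017728747389778455)) gap mm 14.751457617607876
52,350 [ 7.76782606 51.34228644]
744,350 [  7.66574702 -48.7121808 ]
```

View pics/e20.png

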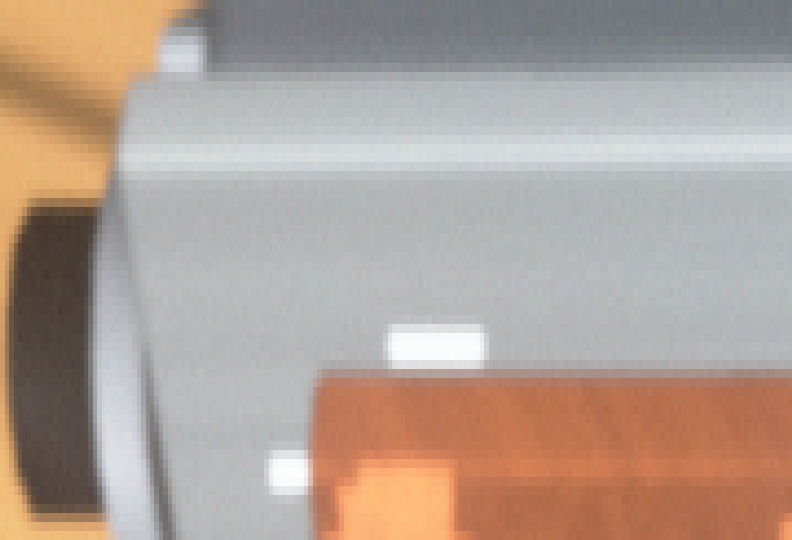

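View pics/t20.png

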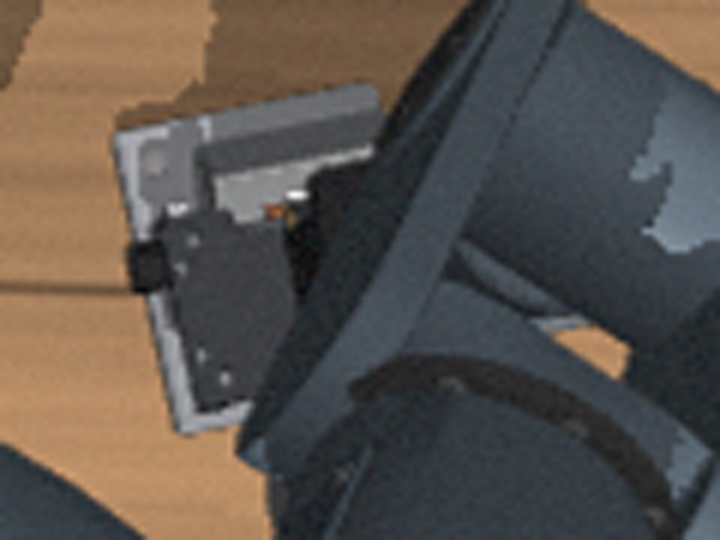

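{"api": "play_rows", "payload": {
  "series": [
    {"tx":-0.0006,"ty":-0.0001,"tz":0.0012,"turn":0},
    {"tx":0,"ty":0,"tz":0,"turn":0},
    {"tx":0,"ty":0,"tz":0,"turn":0},
    {"tx":0,"ty":0,"tz":0,"turn":0}
  ]
}}

```text
time_s: 31.75
position: [0.5575, -0.2173, 0.1984]
tcp_rot: [[0.219, -0.976, -0.001], [-0.976, -0.219, 0.0], [-0.001, 0.001, -1.0]]
force: [-0.8, -0.7, 5.1]
opening: 0.16
```

```bash
python3 fm.py 21 10; python3 an.py 21; python3 cen.py 21 .006 228 140
```

```text
32.35 [ 0.5575 -0.2173  0.1984] fx,fz,my -1.8 6.3 0.372 Fn 6.35 Fu 1.62 press 6.2
0.035 pred my 0.013
0 pred my 0.235
-0.035 pred my 0.457
n -0.005002112829389983 u -0.0014015039797957013
tile (np.float64(40.35), 474, np.float64(0.1), np.float64(0.33), np.int64(52), np.int64(61), array([  0.217, 178.395]), array([-2.14000e-01,  3.82687e+02]))
plate (np.float64(41.64), 486, np.float64(0.06), np.float64(0.06), np.int64(46), np.int64(47), array([  0.335, 121.421]), array([-3.15000e-01,  4.37514e+02]))
tile edge u, (np.float64(0.03320460398102798), np.float64(0.0018182847266340883)) plate edge (np.float64(0.04843386343703877), np.float64(0.0017775868777589866)) gap mm 15.229259456010787
```

View pics/w21.png

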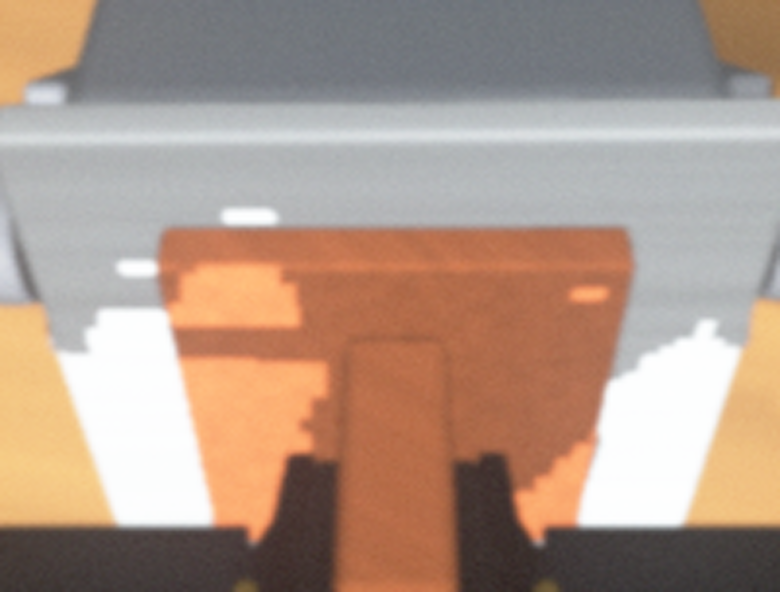

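Run:
```python
from vp import *
z=lambda L:[(a/3.9+180-.4,b/3.7+120-.4) for a,b in L]
def sub(g,c):
    g=np.maximum(g-.4*g.max(),0);return (g*c).sum()/g.sum()
for k in (10,16,20,21):
    W=pickle.load(open(f"d{k}.pkl","rb"))["wrist"]
    p=cv2.GaussianBlur(W["pixels"],(3,3),0.6).astype(float);sc=(p[...,2]-p[...,0])/(p.sum(2)+20)
    pl,_,_=line(W,*z([(62,345),(120,520)]));pr,_,_=line(W,*z([(738,330),(672,520)]))
    v=sc[:,262:322].mean(1);r=np.arange(176,190);e=sub(abs(v[r+1]-v[r-1]),r)
    R=np.arange(int(e)+2,int(e)+6);wd=[]
    for y in R:
        ab=[sub(abs(sc[y,c+1]-sc[y,c-1]),c) for c in (np.arange(215,228),np.arange(334,347))];wd.append(ab[1]-ab[0])
    w=np.polyval(np.polyfit(R,wd,1),e);P=np.polyval(pr,e)-np.polyval(pl,e)
    # top-face far edge row (orange shade change)
    print(k,"edge row",round(e,2),"tile w",round(w,2),"plate w",round(P,2),"mm",round(100*w/P,2))
```

```text
10 edge row 183.06 tile w 114.98 plate w 193.36 mm 59.46
16 edge row 181.58 tile w 118.02 plate w 197.74 mm 59.69
20 edge row 181.59 tile w 118.07 plate w 198.17 mm 59.58
21 edge row 181.6 tile w 117.91 plate w 198.19 mm 59.5
```

Run:
```python
from rig import bot
s=bot.read_state();print(s["time_s"],s["position"],s["force"],s["qvel"].round(2),s["opening"])
print(bot.hand_in())
```

```text
32.35 [ 0.55748603 -0.2173173   0.19840692] [-1.30100794 -0.88446814  5.70044803] [-0.02 -0.03 -0.01  0.06  0.02  0.1 ] 0.15990129248697554
the job is handed in; nothing more can be done
None
```

The square tile is on the sloped plate, still gripped by its fin, pressed in about 6 mm. I handed in at 32.35 s with the arm still. The gripper can only turn about the vertical. So I swivelled the tile in the grip by pushing its end face against the plate's upper edge until it matched the slope of about 30°, then dragged and pressed it into place.

**Last checks:**
- **Press:** the averaged spring force was 6.35 N, which means about 6.2 mm. The arm's position against the fitted model said 5.0 mm; I trusted the force, because contact had started about 1 mm earlier than the model predicted. While aligning the tile I pressed as deep as about 10 mm by both estimates. The stop is at 12 mm, and I saw no sign of reaching it.
- **Centring:** the tile's upper edge is 15.2 mm from the plate's upper edge, where 15 mm is ideal. On the last check, 1 mm of press earlier, it was about 0.2 mm off sideways.
- **Flushness:** these checks don't fully agree.
  - The tile's upper edge sits on the plate to within about 0.3 mm.
  - Edge directions in the wrist picture suggest the tile may be turned about 1.3° too far, which is close to what that method can resolve.
  - The wrist moment puts the push about 18 mm below the centre. That fits full contact, loaded more on the lower side.

I kept the arm clear of the round tile, the pots and the trimmer, but did not re-measure where they are.

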